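# Lift preserving jars out of the pot with sprung tongs

### The job

With the sprung tongs from the caddy, lift the red-lidded and the white-lidded jar out of the pot one at a time and stand both upright, wholly on the orange trivet, next to the blue-lidded jar that is already cooling there; never touch a jar with the robot itself, and set each one down gently rather than letting it fall. Then stand the tongs back in their compartment of the caddy and let go. Leave the blue-lidded jar, the pot, the bottle, the bowls and the spoon where they are.

Things in the scene. Friction and masses are not known exactly. Their poses are not given: they have to be found in the camera images.
- tongs: sprung tongs standing on their open jaws, 177 mm tall, 0.14 kg. Origin midway between the jaw feet, level with the feet; z up to the hinge pin (170 mm up), y along the closing direction (symmetrical: a half turn about z changes nothing). Squeeze the grip plates to shut the jaws; the spring opens them again. Held loosely, the tongs hang from the gripper by friction
- tongs_grip (a point): point midway between the tongs' two black grip plates, 125 mm above the feet (tongs' top 52 mm above it). Plates: 26 mm wide (x), facing outwards along +y and -y, from 99 to 148 mm above the feet, 62 mm over their outsides here at rest. Spring force here: 7 N to start, 10 N to reach a 40 mm jar. Squeezing by 3 mm holds the tongs with the jaws still open; by 9 mm shuts them on a jar
- tongs_jaws (a point): point midway between the red jaws, 12 mm above the feet. Jaws from 0 to 25 mm above the feet, 29 mm wide (x), each a shallow V that centres a 40 mm jar; at rest about 68 mm apart inside and 86 mm over their outsides. With the plates squeezed by 3 mm they clear a 40 mm jar by about 10 mm a side. Grip a jar at half height with 40 to 60 N at the plates; ease the squeeze back to 3 mm to let go
- tongs_left (a joint): squeeze of the tongs, rad for each arm (both move alike): 0 at rest (open), about 0.034 with the plates squeezed by 3 mm, about 0.1 on a 40 mm jar, 0.2 at most
- caddy: white plastic cutlery caddy, fixed, 115 mm (x) by 125 mm (y) by 95 mm tall, walls 4 mm; origin at the centre of its underside. Front (-x) compartment: the tongs' own, 43 mm (x) by 117 mm (y) inside, floor 5 mm up; rear compartment: fixed cutlery up to 117 mm high
- tongs_slot (a point): centre of the floor of the tongs' compartment, 5 mm above the table; its axes are those of the caddy, the compartment's long side is y
- pot: round aluminium pot, 160 mm outside diameter, 70 mm tall, wall 3 mm, floor 4 mm up, 0.7 kg, with two loop handles on +y and -y reaching 104 mm from the axis, 61 mm high; origin at the centre of its underside
- trivet: bright orange round trivet, fixed flat on the table, 190 mm in diameter, top 8 mm above the table; origin at the centre of its underside
- jar_red: preserving jar with a red lid: amber glass cylinder 40 mm in diameter up to 50 mm, lid 37 mm in diameter, 68 mm tall in all, 0.1 kg; origin at the centre of its underside, z up. Stands in the pot
- jar_white: preserving jar with a white lid: amber glass cylinder 40 mm in diameter up to 50 mm, lid 37 mm in diameter, 68 mm tall in all, 0.1 kg; origin at the centre of its underside, z up. Stands in the pot
- jar_blue: preserving jar with a blue lid: amber glass cylinder 40 mm in diameter up to 50 mm, lid 37 mm in diameter, 68 mm tall in all, 0.1 kg; origin at the centre of its underside, z up. Stands on the trivet already; leave it
- bottle: tall green bottle, 64 mm in diameter, 230 mm tall, 0.6 kg, an obstacle; origin at the centre of its underside
- bowl_a: green ceramic bowl, 120 mm in diameter, 55 mm tall; origin at the centre of its underside
- bowl_b: another green bowl, the same
- spoon: steel serving spoon, 200 mm long, lying on the table; origin under its middle, x towards the bowl of the spoon
Not all that is in view belongs to the job. Leave any pink look-alike of the tongs alone.

How it is judged:
By the outcome, as a careful person would: the job done as asked, in the order asked, and still so for the second after the job is handed in, with the robot touching nothing.
It also fails if it takes over 72 s, if anything falls off the work surface, if the arm or the gripper's body presses on something with over 40 N, if the wrist force passes 120 N, or if a joint passes its speed limit or range.

### The arm

A 6-joint arm with a two-finger parallel gripper is mounted at the origin on the work surface. World frame = base frame: x ahead of the robot, y to its left, z up, the work surface at z = 0. Lengths are in m, angles in rad, forces in N, time in s.
With the tool pointing down it reaches from about 0.3 to 0.775 m from the base axis. Payload 14.6 kg.
Tool frame: the origin (TCP) lies at the very end of the fingers, on their centre line; the grasp point (between the pads) lies 19 mm behind it (ctrl.hold_point_z is the distance from the TCP to the grasp point, in m); x points along the fingers, y is the direction in which the jaws open and shut, and the axes are right-handed (so a half turn about x gives the same grasp; the last joint's range is limited). The gripper opens to 94 mm and grips with 3 to 60 N. Pads are 16 mm wide; open, the fingers measure 119 mm over their backs; the gripper's body (75 mm by 177 mm) begins 78 mm behind the grasp point.
Start: joints at [1.139, 0.3, 1.521, -0, 1.321, -0.067], TCP at [0.196, 0.514, 0.205] pointing down, gripper open.
Joint ranges: [-3.03, 3.03], [-0.79, 2.21], [0.23, 2.52], [-1.04, 4.18], [0, 3.07], [-2.55, 2.55]. Speed limits (rad/s): [2.22, 2.22, 2.57, 3.14, 3.14, 3.14].

### API

Orientations are given as [roll, pitch, yaw] about the fixed x, y, z axes, in that order (R = Rz(yaw) Ry(pitch) Rx(roll)).
In Python, from station import get_obs, camera, ticket, ctrl gives the robot as it stands.
- The arm moves only by the tool step_arm, never from a script. Its argument "motion" is a list that holds one entry, the list of rows, each a list of 6 numbers: the shift along the tool's x, y, z in m, then the turn, a rotation vector about the tool's x, y, z in degrees. A call has 1 to 12 rows; each row shifts and turns the commanded pose from where the row before left it, along the tool's axes as they then stand; what a row does not reach is not made up. A row lasts 1/8 s, in which the tool goes at most 62.5 mm and 10.7 degrees, less where a joint would pass 70% of its speed; a pose out of reach is approached as far as the arm can. A call is refused whole if a number of a shift passes 0.0625 or a number of a turn 10.7, either way. A call with a gripper value outside its range is refused whole. "fingers" is the finger opening in m, from 0 to 0.094, set as the call begins (left out, the last holds). The fingers move at their own pace and stop on an object; "squeeze" is the grip in N (left out, the last holds). Time passes only in rows, so rows that do not move let the fingers close. It gives the time, the measured TCP pose, the force and the opening at its end, in the units of the state.
- get_obs(): the state, without advancing time (a new reading comes with each control period).
- camera(name): name is "scene" or "top"; returns a dict with "pixels" (480x640x3 uint8, red, green, blue), "fx", "fy", "cx", "cy" (pixels), "k1" (the pictures are not rectified: a ray, as slopes to the right and down, at radius r is drawn at 1 + k1 r^2 times it, then the intrinsics apply), "extrinsics" (4x4, takes a point from world to camera coordinates). Camera axes: x right, y up, looking along -z (the intrinsics and any distortion apply to the point x, -y, -z); pixel columns grow to the right and rows downward; lengths in m; the calibration is good to about 2 mm. A picture is of the moment at which its call begins. There is no depth.
- ticket.hand_in(): hands the job in, once; it reports no verdict.
The state is a dict: "time_s": time; "qpos": joint angles; "joint_vel": joint speeds; "tau": joint torques, N m; "ee_pos": TCP position; "eef_rot": TCP orientation; "force": force on the tool from outside, world axes, zero at the start; "moment": the same for the moment, N m; "grip_width": finger opening in m.
Only numpy, scipy, OpenCV 4.12 (cv2) and the standard library are available. Lean on these libraries where they do the work, as an engineer would, in place of code of your own. Each camera call takes 0.05 s, during which the arm holds its last target.

## Working session

There is one attempt and no reset: what is moved stays moved. The work goes in short steps, Python scripts to look and compute and a tool call to move; the robot and the scene stay as the last step left them, time stands still between calls to the robot, and variables do not carry over. Pictures are saved under pics/ and viewed, and the job is handed in when it is done.

Besides the shell and the picture viewer there is one more tool, called after "Emit:" by a JSON object that holds its "api" and its "payload". step_arm: Moves the arm, as the interface text tells. Its arguments: {"type":"object","properties":{"motion":{"type":"array","items":{"type":"array","items":{"type":"array","items":{"type":"number"}}}},"fingers":{"type":"number"},"squeeze":{"type":"number"}},"required":["motion"]}

```bash
ls; mkdir -p pics; cat > h.py <<'E'
import numpy as np, cv2
from station import get_obs, camera, ticket, ctrl
def snap(name,fn):
    c=camera(name); cv2.imwrite('pics/'+fn,cv2.cvtColor(c['pixels'],cv2.COLOR_RGB2BGR)); 
    np.save('pics/'+fn+'.npy',c,allow_pickle=True); return c
def load(fn): return np.load('pics/'+fn+'.npy',allow_pickle=True).item()
def ray(c,u,v):
    xd=(u-c['cx'])/c['fx']; yd=(v-c['cy'])/c['fy']; x,y=xd,yd
    for _ in range(30):
        r2=x*x+y*y; s=1+c['k1']*r2; x,y=xd/s,yd/s
    E=np.array(c['extrinsics']); R=E[:3,:3]; o=-R.T@E[:3,3]
    return o, R.T@np.array([x,-y,-1.])
def atz(c,u,v,z):
    o,d=ray(c,u,v); return o+d*(z-o[2])/d[2]
def proj(c,p):
    E=np.array(c['extrinsics']); q=E[:3,:3]@np.array(p)+E[:3,3]; x=q[0]/-q[2]; y=-q[1]/-q[2]; s=1+c['k1']*(x*x+y*y)
    return np.array([c['fx']*x*s+c['cx'],c['fy']*y*s+c['cy']])
def crop(fn,out,x0,y0,x1,y1,k):
    im=cv2.imread('pics/'+fn)[y0:y1,x0:x1]; cv2.imwrite('pics/'+out,cv2.resize(im,None,fx=k,fy=k,interpolation=cv2.INTER_CUBIC))
E
python3 - <<'E'
from h import *
for n in ('scene','top'):
    c=snap(n,n+'0.png'); E=np.array(c['extrinsics']); print(n,c['fx'],c['k1'],-E[:3,:3].T@E[:3,3])
o=get_obs(); print(o, ctrl.hold_point_z)
E
```

```text
pics
scene 444.99905646537394 -0.043201019775291706 [1.09841913 0.47887828 0.76631896]
top 616.8331126454452 -0.20199266862947554 [0.34818752 0.07560281 1.42784146]
{'time_s': 0.1, 'qpos': array([ 1.13940177e+00,  3.00443949e-01,  1.52151096e+00,  8.74458404e-06,
        1.32067954e+00, -6.66164393e-02]), 'joint_vel': array([-0.00010989, -0.00224999, -0.0025056 , -0.00091183,  0.00046999,
        0.00182628]), 'tau': array([ 2.20018235e-03, -5.32640290e+01, -3.53287268e+01,  7.10348622e-02,
        2.34081689e-02, -7.52117899e-05]), 'ee_pos': array([0.19612178, 0.51360099, 0.20493088]), 'eef_rot': array([-1.64554293,  1.56975449, -2.01032321]), 'force': array([ 0.2443226 ,  0.26532919, -0.34395736]), 'moment': array([-0.01572441, -0.01611889, -0.0136487 ]), 'grip_width': 0.09390717673974815} 0.0188
```

View pics/scene0.png

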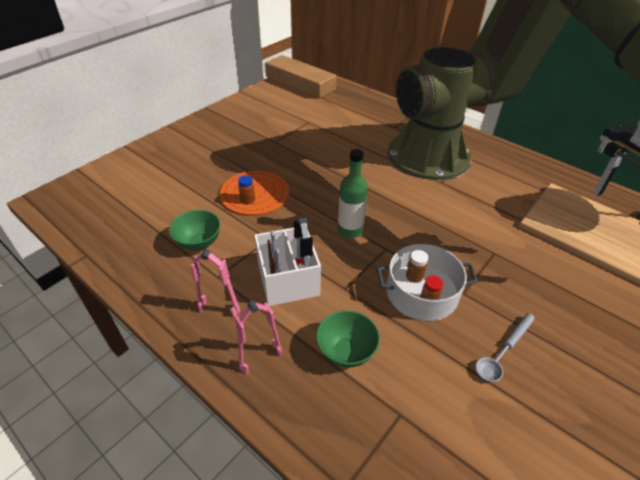

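View pics/top0.png

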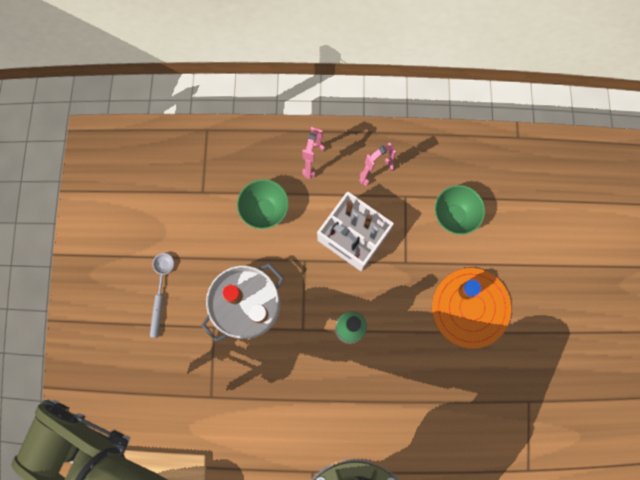

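The scene view shows the pot at about (425,282), the caddy at (288,265), the bottle at (352,200), the trivet at (255,192) and two pink decoys at (220,280) and (255,330). The top view shows the pot at (243,302), red lid at (231,293), white lid at (257,313), caddy at (355,231), bottle at (351,326), trivet at (472,307) and blue lid at (472,288). Next I'll enlarge these areas.

```bash
python3 - <<'E'
from h import *
crop('top0.png','a1.png',305,180,405,280,6)
crop('top0.png','a2.png',190,250,310,350,6)
crop('top0.png','a3.png',420,255,520,355,6)
crop('scene0.png','a4.png',240,205,340,305,6)
E
```

```text
(no output)
```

View pics/a1.png

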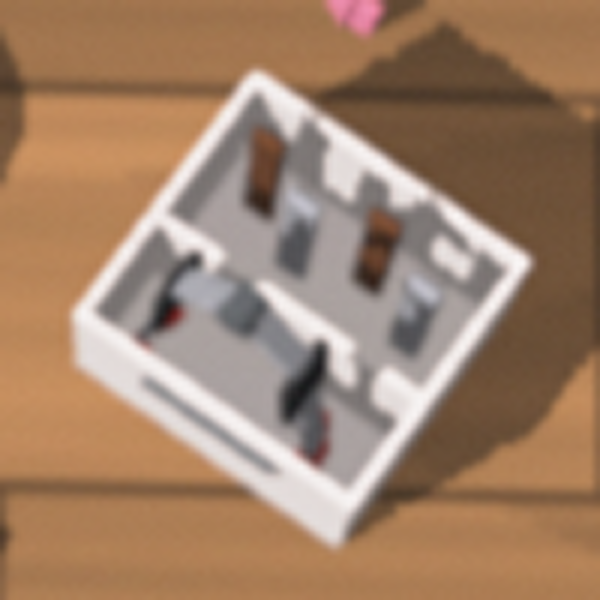

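View pics/a2.png

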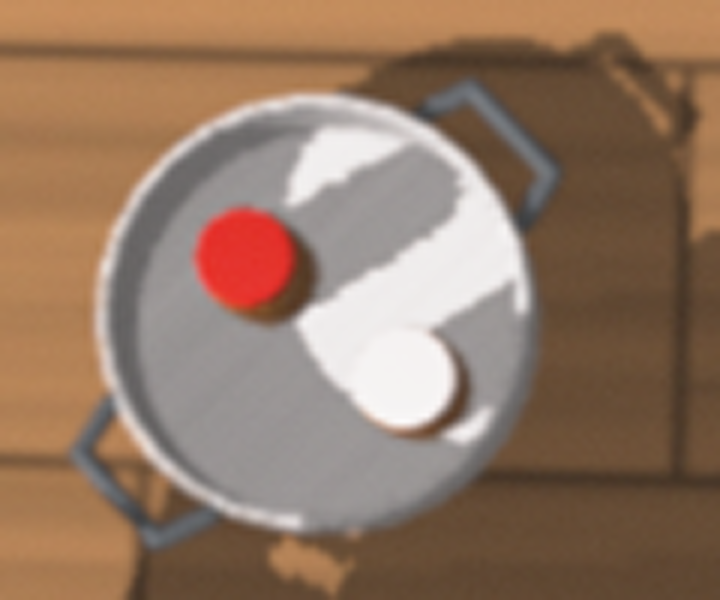

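View pics/a3.png

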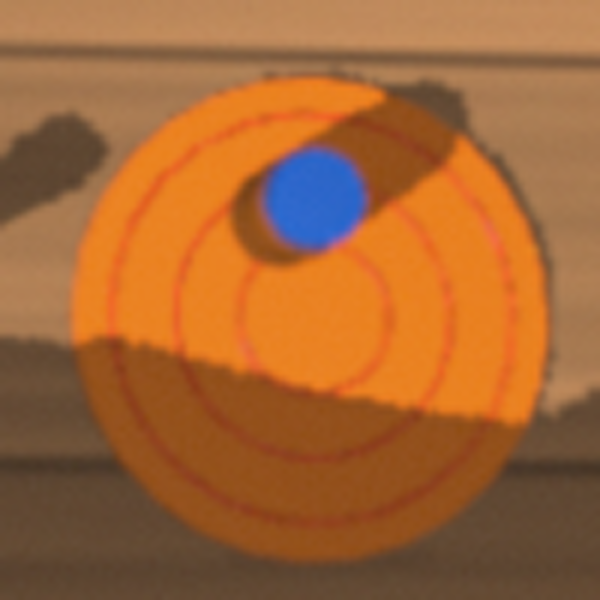

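View pics/a4.png

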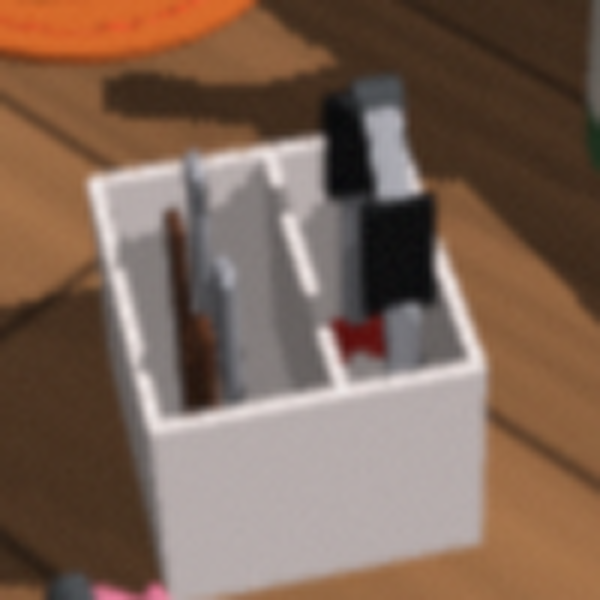

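```bash
cat >> h.py <<'E'
def px(cx,cy,x0,y0,k=6): return ((cx+.5)/k-.5+x0,(cy+.5)/k-.5+y0)
E
python3 - <<'E'
from h import *
t=load('top0.png')
P=[atz(t,*px(a,b,305,180),.095)[:2] for a,b in ((257,72),(530,262),(348,497),(75,315))]
P=np.array(P);print(P); print(np.linalg.norm(P-np.roll(P,-1,0),axis=1)); C=P.mean(0)
ax=P[0]+P[1]-P[2]-P[3]; yaw=np.arctan2(ax[1],ax[0]); print('caddy',C,np.degrees(yaw))
ay=P[0]+P[3]-P[1]-P[2]; print(np.degrees(np.arctan2(ay[1],ay[0]))-90)
# pot rim, trivet ellipse fits
def circ(pts,z):
    W=np.array([atz(t,u,v,z)[:2] for u,v in pts]); A=np.c_[2*W,np.ones(len(W))]; s=np.linalg.lstsq(A,(W**2).sum(1),rcond=None)[0]
    return s[:2],np.sqrt(s[2]+s[:2]@s[:2])
print('pot',circ([px(a,b,190,250) for a,b in ((300,94),(98,310),(180,475),(300,527),(430,505),(533,350),(522,240),(420,120),(130,205))],.07))
print('triv',circ([px(a,b,420,255) for a,b in ((310,75),(72,330),(548,330),(310,562),(140,490),(480,490),(140,155),(480,155))],.008))
hsv=cv2.cvtColor(t['pixels'],cv2.COLOR_RGB2HSV)
import sys
def lid(mask,z,box):
    x0,y0,x1,y1=box; m=np.zeros_like(mask); m[y0:y1,x0:x1]=mask[y0:y1,x0:x1]
    ys,xs=np.nonzero(m); n,l,st,ce=cv2.connectedComponentsWithStats(m.astype(np.uint8)); i=1+st[1:,4].argmax()
    print(st[i],ce[i],atz(t,*ce[i],z))
H,S,V=hsv[...,0],hsv[...,1],hsv[...,2]
lid(((H<6)|(H>174))&(S>180)&(V>150),.072,(215,275,250,310))
lid((H>100)&(H<125)&(S>150)&(V>120),.076,(455,270,490,305))
print('white',atz(t,*px(406,379,190,250),.072))
print('red',atz(t,*px(246,258,190,250),.072))
print('blue',atz(t,*px(316,198,420,255),.076))
print('hinge?',atz(t,*px(240,305,305,180),.172))
s=load('scene0.png')
print('hinge scene?',atz(s,*px(378,90,240,205),.177))
# bottle cap
for f,k in((t,(353,324)),(s,(357,154))): print('bottle',atz(f,*k,.23))
crop('top0.png','b1.png',325,215,365,260,14); crop('scene0.png','b2.png',285,210,325,260,12)
E
```

```text
[[ 0.72359568  0.03338108]
 [ 0.65319709 -0.06877394]
 [ 0.56374237 -0.00223759]
 [ 0.6293562   0.09901095]]
[0.12406293 0.11148647 0.12065009 0.11484059]
caddy [0.64247284 0.01534512] -35.734655014634825
-33.7699574811134
pot (array([0.47449359, 0.26073096]), np.float64(0.08082734690174219))
triv (array([ 0.47617031, -0.26361252]), np.float64(0.09447226451243361))
[223 285  16  16 189] [230.7037037  292.77248677] [0.49261208 0.2876618  0.072     ]
[465 281  15  15 179] [471.94413408 287.63687151] [ 0.51482638 -0.24873875  0.076     ]
white [0.44995523 0.22675627 0.072     ]
red [0.49302622 0.28795066 0.072     ]
blue [ 0.51495711 -0.24943914  0.076     ]
hinge? [0.61793411 0.04050174 0.172     ]
hinge scene? [0.61615903 0.03864693 0.177     ]
bottle [0.42067051 0.02269412 0.23      ]
bottle [0.42742487 0.02668375 0.23      ]
```

View pics/b1.png

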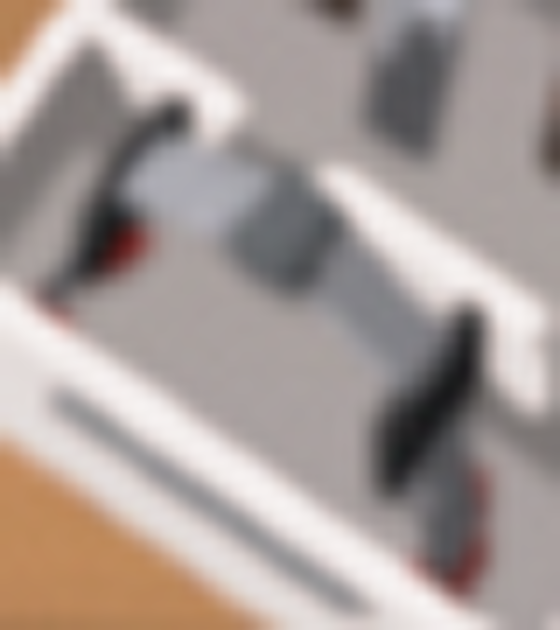

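View pics/b2.png

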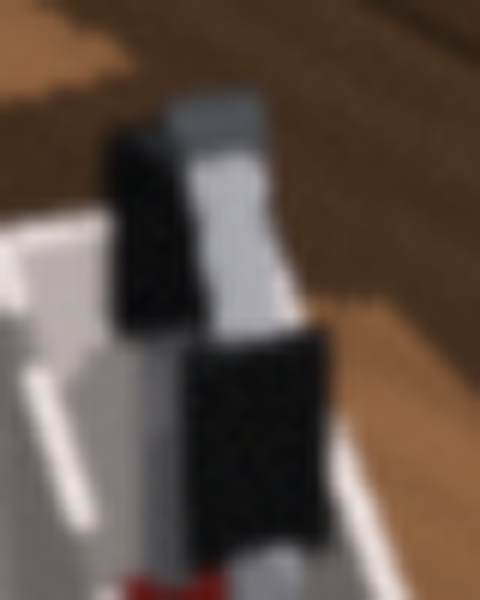

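```bash
cat > fit.py <<'E'
from h import *
from scipy.optimize import least_squares
t=load('top0.png'); s=load('scene0.png')
T=lambda a,b: px(a,b,325,215,14)
S=lambda a,b: px(a,b,285,210,12)
obs=[(s,S(190,335),(.013,.031,.148)),(s,S(325,330),(-.013,.031,.148)),(s,S(325,548),(-.013,.031,.099)),(s,S(193,562),(.013,.031,.099)),
(s,S(110,135),(.013,-.029,.148)),(s,S(115,330),(.013,-.029,.099)),
(t,T(480,305),(.013,-.031,.148)),(t,T(390,492),(-.013,-.031,.099)),(t,T(180,105),(.013,.031,.148)),(t,T(50,300),(-.013,.031,.099)),
(t,T(283,230),(0,0,.177))]
# corner obs of caddy rim too
def tong(p,q,z0=.005):
    c,sn=np.cos(p[2]),np.sin(p[2]); return (p[0]+c*q[0]-sn*q[1],p[1]+sn*q[0]+c*q[1],q[2]+z0)
def f(p): 
    return np.concatenate([proj(c,tong(p,q))-np.array(o) for c,o,q in obs])
r=least_squares(f,[.617,.04,-.6],loss='soft_l1'); print(r.x,np.degrees(r.x[2])); print(r.fun.reshape(-1,2).round(1))
# caddy rim fit
to=[(t,px(a,b,305,180),q) for (a,b),q in zip(((257,72),(530,262),(348,497),(75,315)),((.0575,.0625,.095),(.0575,-.0625,.095),(-.0575,-.0625,.095),(-.0575,.0625,.095)))]
so=[(s,px(a,b,240,205),q) for (a,b),q in zip(((92,178),(330,137),(487,362),(158,430),(485,543),(172,592)),((.0575,-.0625,.095),(-.0575,-.0625,.095),(-.0575,.0625,.095),(.0575,.0625,.095),(-.0575,.0625,.0),(.0575,.0625,.0)))]
for ob in (to,so,to+so):
    g=lambda p:np.concatenate([proj(c,tong(p,q,0))-np.array(o) for c,o,q in ob])
    r2=least_squares(g,[.64,.015,-.6]); print('caddy',r2.x,np.degrees(r2.x[2]),abs(r2.fun).max()); 
p=r2.x; print('slot',[tong(p,(-.0575+.004+.0215+d,0,.0)) for d in (0,)])
E
python3 fit.py
```

```text
[ 0.61535896  0.03880097 -0.60273448] -34.53414159547209
[[-0.   2.4]
 [ 1.6  0.6]
 [ 1.5 -0.5]
 [ 0.1  0.6]
 [-0.2 -0.8]
 [ 0.   0. ]
 [ 1.8  0.7]
 [ 0.1  1.3]
 [-0.7 -1.8]
 [ 1.3 -1.3]
 [ 0.8 -0.3]]
caddy [ 0.64254394  0.01535589 -0.60545414] -34.689966797527404 1.8367127483085142
caddy [ 0.64336929  0.01028852 -0.53437595] -30.617486828433396 6.923975044616668
caddy [ 0.64300291  0.01278475 -0.5694876 ] -32.62923614792672 9.079961525487306
slot [(np.float64(0.6160532292543599), np.float64(0.030039166509034973), 0.005)]
```

```bash
cat >> fit.py <<'E'
print('--'); p=[.6425,.01535,np.radians(-34.7)]
for c,o,q in to+so: print(q,np.round(o,1),proj(c,tong(p,q,0)).round(1))
E
python3 fit.py | sed -n '/--/,$p'
```

```text
--
(0.0575, 0.0625, 0.095) [347.4 191.6] [347.2 190.8]
(0.0575, -0.0625, 0.095) [392.9 223.2] [392.9 222.8]
(-0.0575, -0.0625, 0.095) [362.6 262.4] [363.  264.3]
(-0.0575, 0.0625, 0.095) [317.1 232.1] [316.9 231.4]
(0.0575, -0.0625, 0.095) [254.9 234.2] [254.4 234.7]
(-0.0575, -0.0625, 0.095) [294.6 227.4] [305.9 225.8]
(-0.0575, 0.0625, 0.095) [320.8 264.9] [320.7 266.6]
(0.0575, 0.0625, 0.095) [265.9 276.2] [264.6 277.3]
(-0.0575, 0.0625, 0.0) [320.4 295.1] [320.  295.8]
(0.0575, 0.0625, 0.0) [268.2 303.2] [267.9 306.4]
```

```bash
cat >> h.py <<'E'
from scipy.spatial.transform import Rotation as Ro
def toolR(o=None):
    o=o or get_obs(); return Ro.from_euler('xyz',o['eef_rot']).as_matrix()
def st():
    o=get_obs(); R=toolR(o); print('t %.2f tcp %s w %.4f F %s M %s'%(o['time_s'],o['ee_pos'].round(4),o['grip_width'],o['force'].round(1),np.round(o['moment'],2)))
    print('x',R[:,0].round(4),'yawy %.2f'%np.degrees(np.arctan2(R[1,1],R[0,1])),'q',o['qpos'].round(2)); return o,R
def goto(tgt,yawdeg=None):
    """tool-frame shift to a world target, after turn about tool x so tool y is at yawdeg (mod 180)"""
    o,R=st(); 
    if yawdeg is not None:
        y=np.degrees(np.arctan2(R[1,1],R[0,1])); d=(y-yawdeg+90)%180-90  # tool x down: +turn about x lowers yaw
        print('turn about tool x by',round(d,2)); R=R@Ro.from_rotvec([np.radians(d),0,0]).as_matrix()
        print('level fix rotvec (tool) deg',np.degrees(np.cross(R[:,0],[0,0,-1])@R).round(2))
    print('shift tool',((np.array(tgt)-o['ee_pos'])@R).round(4),'norm',np.linalg.norm(np.array(tgt)-o['ee_pos']).round(3)); return R
E
python3 - <<'E'
from h import *
R=goto((.6154,.0388,.111),55.4)
print(R.round(3))
t=load('top0.png'); 
for n,u,v,z in (('bowl_a',263,204,.055),('bowl_b',460,210,.055),('pinkA',313,133,.17),('pinkB',388,150,.17)): print(n,atz(t,u,v,z))
E
```

```text
t 0.10 tcp [0.1961 0.5136 0.2049] w 0.0939 F [ 0.2  0.3 -0.3] M [-0.02 -0.02 -0.01]
x [-4.e-04 -9.e-04 -1.e+00] yawy 69.10 q [ 1.14  0.3   1.52  0.    1.32 -0.07]
turn about tool x by 13.7
level fix rotvec (tool) deg [0.   0.01 0.06]
shift tool [ 0.0942 -0.1526  0.6147] norm 0.64
[[-0.     0.568  0.823]
 [-0.001  0.823 -0.568]
 [-1.    -0.001  0.   ]]
bowl_a [0.70112707 0.22581244 0.055     ]
bowl_b [ 0.69764296 -0.22953745  0.055     ]
pinkA [0.83267456 0.11203343 0.17      ]
pinkB [ 0.79770471 -0.05045267  0.17      ]
```

Emit:
{"api": "step_arm", "payload": {"motion": [[[-0.0275,0,0,6.85,0,0],[-0.0275,0,0,6.85,0,0],[0,-0.013,0.052,0,0,0],[0,-0.013,0.052,0,0,0],[0,-0.013,0.052,0,0,0],[0,-0.013,0.052,0,0,0],[0,-0.013,0.052,0,0,0],[0,-0.013,0.052,0,0,0],[0,-0.013,0.052,0,0,0],[0,-0.013,0.052,0,0,0],[0,-0.013,0.052,0,0,0],[0,-0.013,0.052,0,0,0]]], "fingers": 0.094, "squeeze": 20}}

```text
time_s: 1.6
ee_pos: [0.5513, 0.11, 0.2602]
eef_rot: [-2.476, 1.57, -3.08]
force: [0.1, 0.6, 0.1]
grip_width: 0.0937
```

```bash
python3 - <<'E'
from h import *
goto((.6154,.0388,.111),55.4)
E
```

```text
t 1.60 tcp [0.5513 0.11   0.2602] w 0.0937 F [0.1 0.6 0.1] M [-0.05 -0.01  0.  ]
x [-4.e-04 -0.e+00 -1.e+00] yawy 55.39 q [ 0.13  0.29  1.4   0.    1.45 -0.84]
turn about tool x by -0.01
level fix rotvec (tool) deg [-0.   -0.02  0.02]
shift tool [ 0.1492 -0.0221  0.0932] norm 0.177
```

Emit:
{"api": "step_arm", "payload": {"motion": [[[0,-0.0073,0.031,0,0,0],[0,-0.0074,0.031,0,0,0],[0,-0.0074,0.031,0,0,0],[0.02,0,0,0,0,0],[0.02,0,0,0,0,0],[0.02,0,0,0,0,0],[0,0,0,0,0,0]]]}}

```text
time_s: 2.48
ee_pos: [0.6137, 0.0404, 0.1989]
eef_rot: [-2.515, 1.568, -3.119]
force: [0.0, 0.3, 0.4]
grip_width: 0.0938
```

```bash
python3 - <<'E'
from h import *
goto((.6154,.0388,.111),55.4)
snap('top','t1.png');snap('scene','s1.png')
crop('top0.png','t1c.png',300,180,400,280,1)
im=np.hstack([cv2.resize(cv2.imread('pics/t1.png')[190:290,300:400],(400,400)),cv2.resize(cv2.imread('pics/s1.png')[170:300,230:360],(400,400))]); cv2.imwrite('pics/c1.png',im)
E
```

```text
t 2.48 tcp [0.6137 0.0404 0.1989] w 0.0938 F [0.  0.3 0.4] M [ 0.05 -0.03  0.06]
x [-3.2e-03 -1.0e-04 -1.0e+00] yawy 55.40 q [ 0.01  0.45  1.33 -0.    1.36 -0.96]
turn about tool x by -0.0
level fix rotvec (tool) deg [ 0.   -0.15  0.11]
shift tool [ 0.0879 -0.0002  0.0025] norm 0.088
```

View pics/c1.png

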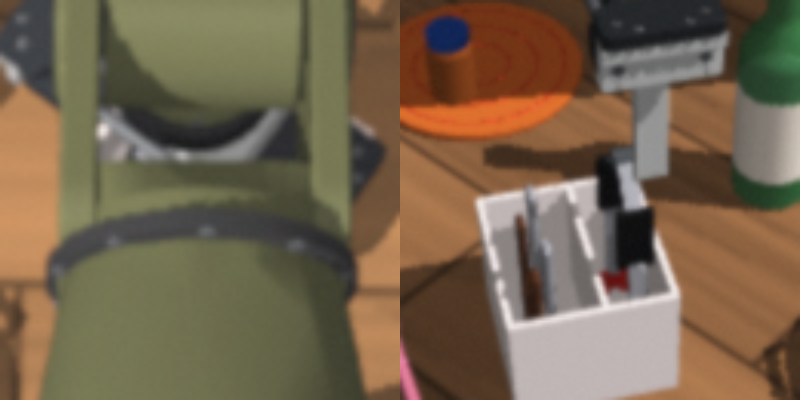

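```bash
python3 - <<'E'
from h import *
s=load('s1.png'); o=get_obs(); R=toolR(o)
print([proj(s,o['ee_pos']+R@np.array([0,a,b])).round(1) for a in(.059,-.059) for b in (-.011,.011)])
crop('s1.png','c2.png',270,190,340,260,8)
E
```

```text
[array([317.1, 229.7]), array([305.5, 231.7]), array([302.1, 191. ]), array([291.5, 192.7])]
```

View pics/c2.png

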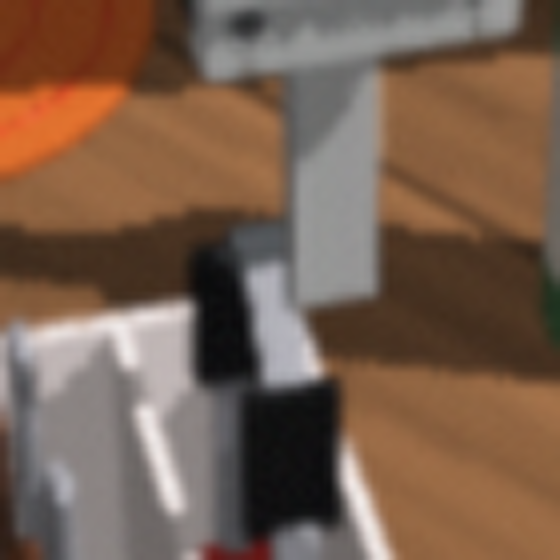

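```bash
python3 - > /tmp/o.txt <<'E'
exec(open('fit.py').read())
print('====')
for nm,ob in (('scene',[o for o in obs if o[0] is s]),('scene corr',[(c,(o[0]-1.2,o[1]+3.1),q) for c,o,q in obs if c is s]),('top',[o for o in obs if o[0] is t])):
    r=least_squares(lambda p:np.concatenate([proj(c,tong(p,q))-np.array(o) for c,o,q in ob]),[.617,.04,-.6]); print(nm,r.x.round(4),np.degrees(r.x[2]),abs(r.fun).max())
E
sed -n '/====/,$p' /tmp/o.txt
```

```text
====
scene [ 0.615   0.0374 -0.6254] -35.83396799898159 1.9736332172583104
scene corr [ 0.6232  0.0415 -0.6238] -35.7390376042943 2.07559188763247
top [ 0.6147  0.0402 -0.5553] -31.819128905673168 1.950875344890619
```

Emit:
{"api": "step_arm", "payload": {"motion": [[[0.03,0,0.0015,0,0,0],[0.025,0,0.001,0,0,0],[0.02,0,0,0,0,0],[0.013,0,0,0,0,0],[0,0,0,0,0,0]]]}}

```text
time_s: 3.2
ee_pos: [0.6164, 0.0391, 0.1124]
eef_rot: [-2.494, 1.57, -3.098]
force: [0.2, -0.5, 0.5]
grip_width: 0.0942
```

```bash
python3 - <<'E'
from h import *
goto((.6154,.0390,.111),55.4)
snap('scene','s2.png')
crop('s2.png','c3.png',270,190,340,260,8)
E
```

```text
t 3.20 tcp [0.6164 0.0391 0.1124] w 0.0942 F [ 0.2 -0.5  0.5] M [ 0.02  0.01 -0.01]
x [-5.e-04 -0.e+00 -1.e+00] yawy 55.40 q [ 0.    0.53  1.41 -0.    1.19 -0.96]
turn about tool x by -0.0
level fix rotvec (tool) deg [ 0.   -0.02  0.02]
shift tool [ 0.0014 -0.0007 -0.0008] norm 0.002
```

View pics/c3.png

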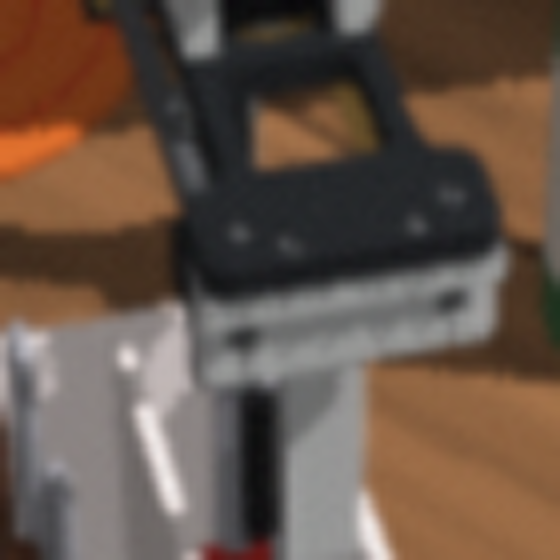

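Emit:
{"api": "step_arm", "payload": {"motion": [[[0,0,0,0,0,0],[0,0,0,0,0,0],[0,0,0,0,0,0],[0,0,0,0,0,0],[0,0,0,0,0,0],[0,0,0,0,0,0]]], "fingers": 0.056, "squeeze": 15}}

```text
time_s: 4.0
ee_pos: [0.6166, 0.0391, 0.1126]
eef_rot: [0.865, 1.57, 0.261]
force: [0.8, 0.4, 2.1]
grip_width: 0.058
```

```bash
python3 - <<'E'
from h import *
st()
E
```

```text
t 4.00 tcp [0.6166 0.0391 0.1126] w 0.0580 F [0.8 0.4 2.1] M [ 0.24 -0.2   0.01]
x [ 4.e-04  1.e-04 -1.e+00] yawy 55.40 q [ 0.    0.53  1.41  0.    1.19 -0.96]
```

Emit:
{"api": "step_arm", "payload": {"motion": [[[0,0,0,0,0,0],[0,0,0,0,0,0],[0,0,0,0,0,0],[-0.003,0,0,0,0,0],[-0.01,0,0,0,0,0],[-0.015,0,0,0,0,0],[-0.02,0,0,0,0,0],[-0.02,0,0,0,0,0]]], "fingers": 0.059, "squeeze": 15}}

```text
time_s: 5.0
ee_pos: [0.6166, 0.0392, 0.1821]
eef_rot: [0.707, 1.57, 0.103]
force: [0.8, -0.2, -1.4]
grip_width: 0.059
```

```bash
python3 - <<'E'
from h import *
st()
snap('scene','s3.png')
crop('s3.png','c4.png',250,130,350,280,5)
E
```

```text
t 5.00 tcp [0.6166 0.0392 0.1821] w 0.0590 F [ 0.8 -0.2 -1.4] M [-0.03  0.02 -0.06]
x [ 8.e-04  1.e-04 -1.e+00] yawy 55.40 q [ 0.    0.47  1.34  0.    1.33 -0.96]
```

View pics/c4.png

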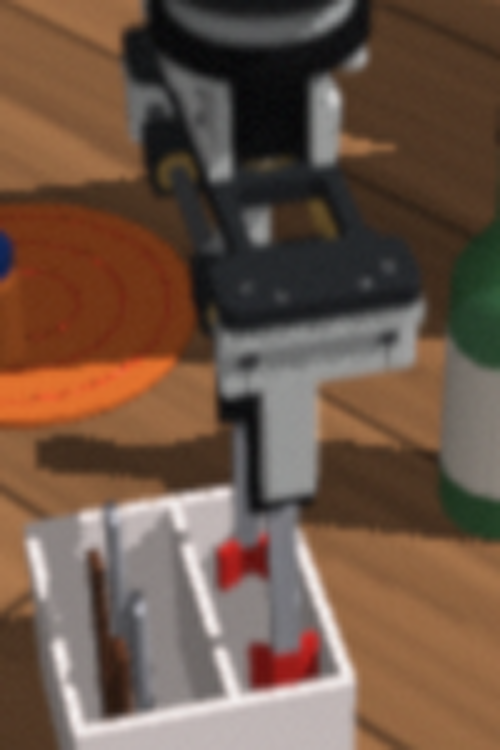

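Emit:
{"api": "step_arm", "payload": {"motion": [[[-0.025,0,0,0,0,0],[-0.03,0,0,0,0,0],[-0.025,0,0,0,0,0],[0,0,0,10,0,0],[0,0,0,10,0,0],[0,0,0,10,0,0],[0,0,0,10,0,0],[0,0,0,10,0,0],[0,0,0,10,0,0],[0,0,0,10,0,0],[0,0,0,10,0,0],[0,0,0,10,0,0]]]}}

```text
time_s: 6.55
ee_pos: [0.6164, 0.0392, 0.2608]
eef_rot: [2.378, 1.57, 0.197]
force: [-0.5, 0.5, -1.6]
grip_width: 0.0595
```

```bash
python3 - <<'E'
from h import *
goto((.4928,.2878,.2602),-34.8)
E
```

```text
t 6.55 tcp [0.6164 0.0392 0.2608] w 0.0595 F [-0.5  0.5 -1.6] M [-0.02  0.1   0.03]
x [ 4.e-04  1.e-04 -1.e+00] yawy -34.93 q [0.   0.42 1.23 0.   1.49 0.61]
turn about tool x by -0.13
level fix rotvec (tool) deg [-0.   -0.02 -0.02]
shift tool [ 0.0006 -0.2434 -0.1336] norm 0.278
```

Emit:
{"api": "step_arm", "payload": {"motion": [[[0,-0.02,-0.011,0,0,0],[0,-0.04,-0.022,0,0,0],[0,-0.045,-0.0247,0,0,0],[0,-0.045,-0.0247,0,0,0],[0,-0.04,-0.022,0,0,0],[0,-0.03,-0.0165,0,0,0],[0,-0.0234,-0.0127,0,0,0],[0,0,0,0,0,0],[0,0,0,0,0,0]]]}}

```text
time_s: 7.68
ee_pos: [0.4918, 0.2872, 0.2606]
eef_rot: [2.269, 1.571, 0.096]
force: [0.5, -0.3, -0.7]
grip_width: 0.0593
```

```bash
python3 - <<'E'
from h import *
goto((.4928,.2878,.2602),-34.8)
snap('scene','s4.png'); snap('top','t4.png')
crop('s4.png','c5.png',360,120,500,320,4)
crop('t4.png','c6.png',180,240,320,360,5)
E
```

```text
t 7.67 tcp [0.4918 0.2872 0.2606] w 0.0593 F [ 0.5 -0.3 -0.7] M [-0.08  0.04  0.08]
x [ 2.e-04  0.e+00 -1.e+00] yawy -34.50 q [ 0.46  0.31  1.38 -0.    1.45  1.07]
turn about tool x by 0.3
level fix rotvec (tool) deg [-0.   -0.01 -0.01]
shift tool [ 0.0004  0.0004 -0.0011] norm 0.001
```

View pics/c5.png

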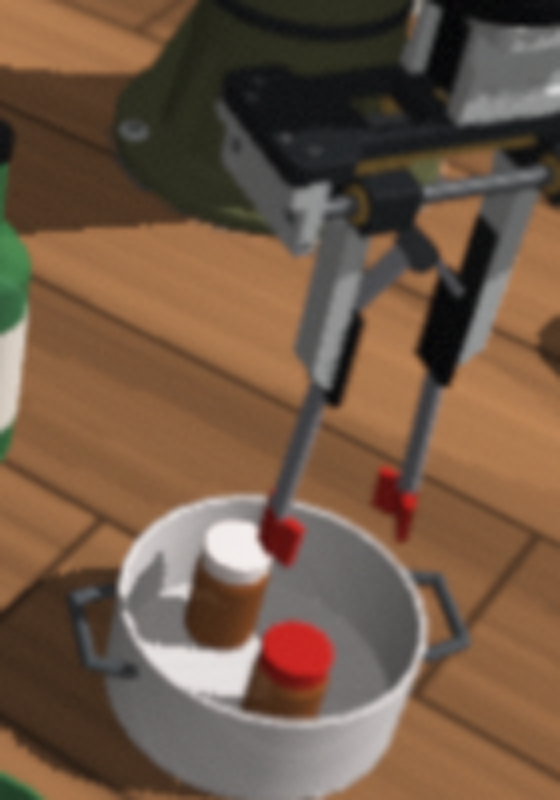

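View pics/c6.png

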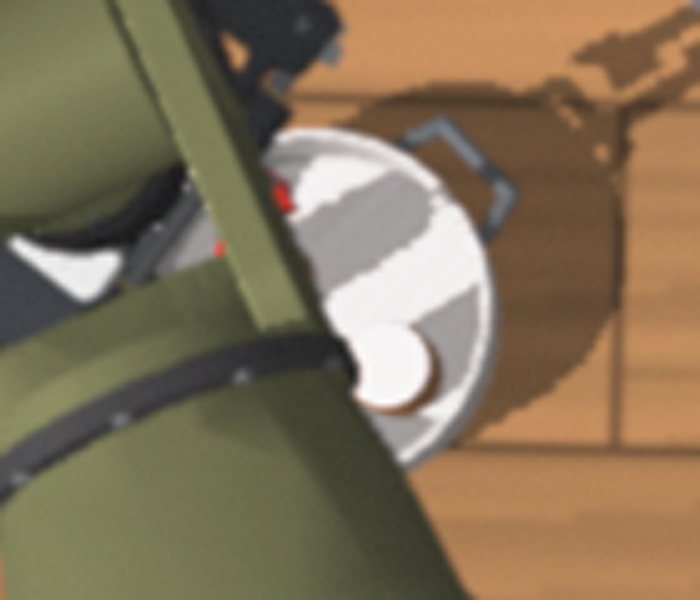

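```bash
python3 - <<'E'
from h import *
s=load('s4.png'); o=get_obs(); p=o['ee_pos']; R=toolR(o)
print(proj(s,(p[0],p[1],.165)))
for a in (.038,-.038): print(proj(s,np.array([p[0],p[1],.165])+R@np.array([0,a,0])))
# red lid & white lid in scene0, lid top centre
s0=load('scene0.png'); t=load('top0.png')
for q in ((.4928,.2878,.072),(.45,.2268,.072)): print(proj(s0,q))
crop('scene0.png','c7.png',395,240,455,310,8)
E
```

```text
[443.75162112 248.97838728]
[425.44621379 252.58717288]
[461.68922135 245.43744643]
[434.4378343 281.0751103]
[419.66846761 255.34453817]
```

View pics/c7.png

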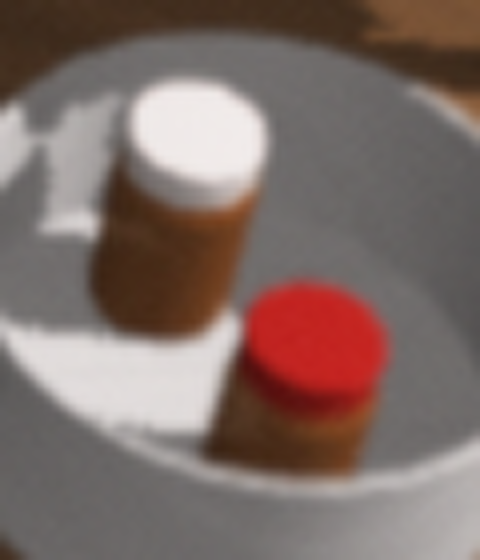

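Emit:
{"api": "step_arm", "payload": {"motion": [[[0.015,0.0006,-0.002,0.3,0,0],[0.03,0,0,0,0,0],[0.03,0,0,0,0,0],[0.025,0,0,0,0,0],[0.015,0,0,0,0,0],[0.01,0,0,0,0,0],[0.0055,0,0,0,0,0],[0,0,0,0,0,0]]]}}

```text
time_s: 8.78
ee_pos: [0.4937, 0.2886, 0.1301]
eef_rot: [2.614, 1.571, 0.434]
force: [0.3, 0.2, -1.4]
grip_width: 0.0589
```

```bash
python3 - <<'E'
from h import *
goto((.4935,.2883,.130),-34.8)
snap('scene','s5.png')
crop('s5.png','c8.png',380,180,480,330,5)
E
```

```text
t 8.78 tcp [0.4937 0.2886 0.1301] w 0.0589 F [ 0.3  0.2 -1.4] M [-0.    0.11  0.02]
x [ 2.e-04  1.e-04 -1.e+00] yawy -34.90 q [ 0.46  0.42  1.54 -0.    1.18  1.07]
turn about tool x by -0.1
level fix rotvec (tool) deg [ 0.   -0.01 -0.01]
shift tool [ 0.0001 -0.      0.0004] norm 0.0
```

View pics/c8.png

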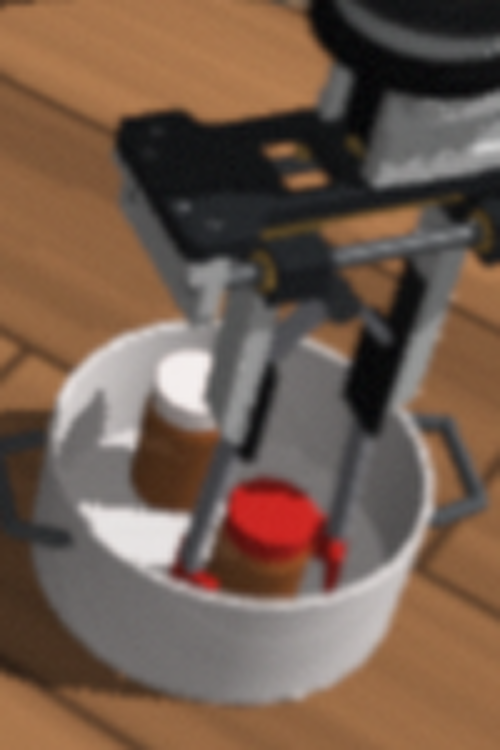

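The tongs straddle the red jar at crop (270,540). There's a gap on both sides and no contact force, so I'll close them.

Emit:
{"api": "step_arm", "payload": {"motion": [[[0,0,0,0,0,0],[0,0,0,0,0,0],[0,0,0,0,0,0],[0,0,0,0,0,0],[0,0,0,0,0,0],[0,0,0,0,0,0]]], "fingers": 0.04, "squeeze": 50}}

```text
time_s: 9.57
ee_pos: [0.4938, 0.2887, 0.1303]
eef_rot: [2.768, 1.57, 0.588]
force: [-1.0, 0.6, 5.1]
grip_width: 0.0544
```

```bash
python3 - <<'E'
from h import *
st()
E
```

```text
t 9.57 tcp [0.4938 0.2887 0.1303] w 0.0544 F [-1.   0.6  5.1] M [ 0.3   0.33 -0.05]
x [ 7.e-04  5.e-04 -1.e+00] yawy -34.90 q [0.47 0.42 1.54 0.   1.18 1.07]
```

Emit:
{"api": "step_arm", "payload": {"motion": [[[0,0,0,0,0,0],[0,0,0,0,0,0],[-0.003,0,0,0,0,0],[-0.007,0,0,0,0,0],[-0.01,0,0,0,0,0],[-0.01,0,0,0,0,0],[0,0,0,0,0,0]]]}}

```text
time_s: 10.45
ee_pos: [0.494, 0.2887, 0.161]
eef_rot: [2.622, 1.569, 0.442]
force: [0.4, -0.3, -2.5]
grip_width: 0.0544
```

```bash
python3 - <<'E'
from h import *
st()
snap('scene','s6.png')
crop('s6.png','c9.png',380,180,480,330,5)
E
```

```text
t 10.45 tcp [0.494  0.2887 0.161 ] w 0.0544 F [ 0.4 -0.3 -2.5] M [-0.07  0.11 -0.01]
x [ 1.5e-03  7.0e-04 -1.0e+00] yawy -34.90 q [ 0.46  0.39  1.51 -0.    1.24  1.07]
```

View pics/c9.png

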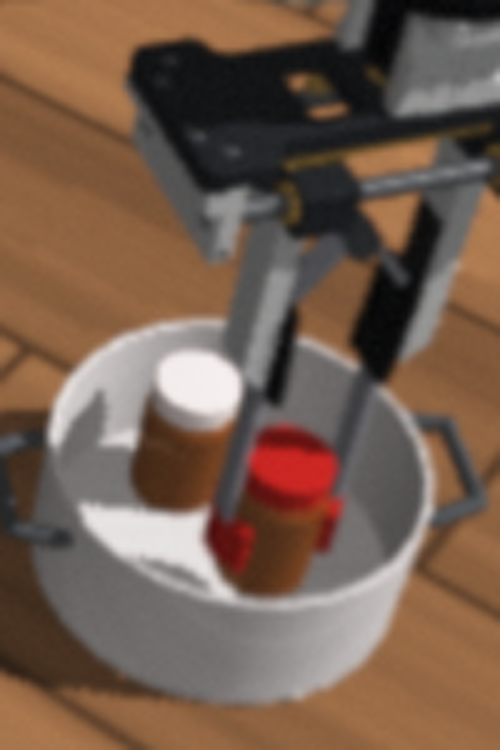

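Emit:
{"api": "step_arm", "payload": {"motion": [[[-0.015,0,0,0,0,0],[-0.03,0,0,0,0,0],[-0.035,0,0,0,0,0],[-0.035,0,0,0,0,0],[-0.025,0,0,0,0,0],[-0.01,0,0,0,0,0]]]}}

```text
time_s: 11.25
ee_pos: [0.4938, 0.2887, 0.3119]
eef_rot: [2.638, 1.568, 0.458]
force: [-0.7, 0.0, -2.3]
grip_width: 0.0547
```

```bash
python3 - <<'E'
from h import *
goto((.57,.03,.311),-34.8)
R=toolR(); print((np.array((.441,-.2216,.16))-np.array((.57,.03,.311)))@R)
E
```

```text
t 11.25 tcp [0.4938 0.2887 0.3119] w 0.0547 F [-0.7  0.  -2.3] M [-0.04  0.15  0.04]
x [ 0.0021  0.001  -1.    ] yawy -34.90 q [ 0.47  0.29  1.28 -0.    1.56  1.07]
turn about tool x by -0.1
level fix rotvec (tool) deg [ 0.   -0.12 -0.07]
shift tool [0.0008 0.2102 0.1689] norm 0.27
[0.15046321 0.0379856  0.28046831]
```

Emit:
{"api": "step_arm", "payload": {"motion": [[[0,0.017,0.0137,0,0,0],[0,0.031,0.025,0,0,0],[0,0.04,0.032,0,0,0],[0,0.04,0.032,0,0,0],[0,0.036,0.029,0,0,0],[0,0.027,0.0217,0,0,0],[0,0.019,0.0155,0,0,0],[0,0.003,0.03,0,0,0],[0,0.006,0.04,0,0,0],[0,0.007,0.05,0,0,0],[0,0.007,0.05,0,0,0],[0,0.006,0.045,0,0,0]]]}}

```text
time_s: 12.75
ee_pos: [0.4688, -0.1643, 0.3095]
eef_rot: [-1.28, 1.57, 2.823]
force: [0.3, -0.3, -1.3]
grip_width: 0.0544
```

```bash
python3 - <<'E'
from h import *
goto((.441,-.2216,.160),-34.8)
E
```

```text
t 12.75 tcp [ 0.4688 -0.1643  0.3095] w 0.0544 F [ 0.3 -0.3 -1.3] M [-0.11  0.03 -0.  ]
x [-8.e-04  3.e-04 -1.e+00] yawy -34.91 q [-0.41  0.12  1.5  -0.    1.52  0.2 ]
turn about tool x by -0.11
level fix rotvec (tool) deg [0.   0.01 0.05]
shift tool [0.1495 0.01   0.0629] norm 0.163
```

Emit:
{"api": "step_arm", "payload": {"motion": [[[0,0.005,0.03,0,0,0],[0,0.004,0.022,0,0,0],[0,0.001,0.011,0,0,0],[0.02,0,0,0,0,0],[0.035,0,0,0,0,0],[0.04,0,0,0,0,0],[0.03,0,0,0,0,0],[0.02,0,0,0,0,0],[0.005,0,0,0,0,0],[0,0,0,0,0,0]]]}}

```text
time_s: 14.0
ee_pos: [0.4423, -0.2203, 0.1603]
eef_rot: [1.983, 1.571, -0.197]
force: [0.7, -0.4, -1.5]
grip_width: 0.0546
```

```bash
python3 - <<'E'
from h import *
goto((.441,-.2216,.136),-34.8)
snap('scene','s7.png'); snap('top','t7.png')
crop('s7.png','c10.png',190,90,310,230,5)
crop('t7.png','c11.png',410,240,530,360,5)
E
```

```text
t 14.00 tcp [ 0.4423 -0.2203  0.1603] w 0.0546 F [ 0.7 -0.4 -1.5] M [-0.09  0.09  0.02]
x [ 1.e-04 -0.e+00 -1.e+00] yawy -34.89 q [-0.54  0.22  1.73  0.    1.19  0.07]
turn about tool x by -0.09
level fix rotvec (tool) deg [-0.   -0.   -0.01]
shift tool [ 0.0243 -0.0003  0.0019] norm 0.024
```

View pics/c10.png

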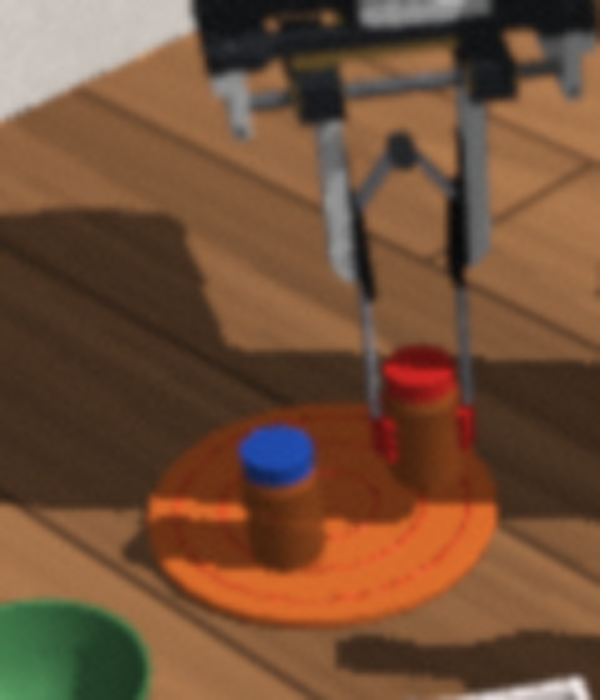

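View pics/c11.png

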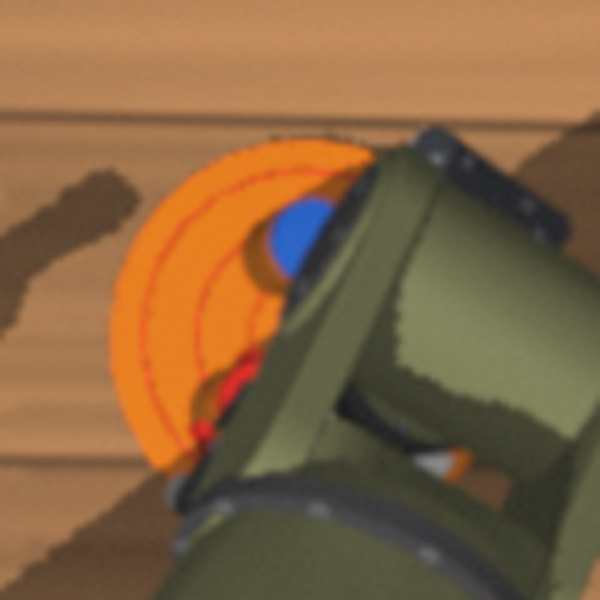

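Emit:
{"api": "step_arm", "payload": {"motion": [[[0.01,0,0.0018,0,0,0],[0.008,0,0,0,0,0],[0.004,0,0,0,0,0],[0.002,0,0,0,0,0],[0.001,0,0,0,0,0],[0,0,0,0,0,0]]]}}

```text
time_s: 14.85
ee_pos: [0.4412, -0.2219, 0.135]
eef_rot: [1.7, 1.571, -0.479]
force: [-1.3, 0.0, -2.4]
grip_width: 0.0541
```

Emit:
{"api": "step_arm", "payload": {"motion": [[[0.0005,0,0,0,0,0],[0.0005,0,0,0,0,0],[0,0,0,0,0,0]]]}}

```text
time_s: 15.22
ee_pos: [0.4412, -0.222, 0.1343]
eef_rot: [1.517, 1.57, -0.663]
force: [0.0, 0.7, 2.6]
grip_width: 0.0544
```

Emit:
{"api": "step_arm", "payload": {"motion": [[[0,0,0,0,0,0],[0,0,0,0,0,0],[0,0,0,0,0,0],[0,0,0,0,0,0],[0,0,0,0,0,0]]], "fingers": 0.059, "squeeze": 20}}

```text
time_s: 15.85
ee_pos: [0.4411, -0.2219, 0.1339]
eef_rot: [-0.85, 1.571, -3.03]
force: [0.7, -0.5, -1.1]
grip_width: 0.0592
```

```bash
python3 - <<'E'
from h import *
st()
snap('scene','s8.png')
crop('s8.png','c12.png',190,90,310,230,5)
E
```

```text
t 15.85 tcp [ 0.4411 -0.2219  0.1339] w 0.0592 F [ 0.7 -0.5 -1.1] M [-0.09  0.14  0.02]
x [-0. -0. -1.] yawy -34.90 q [-0.54  0.25  1.76 -0.    1.13  0.07]
```

View pics/c12.png

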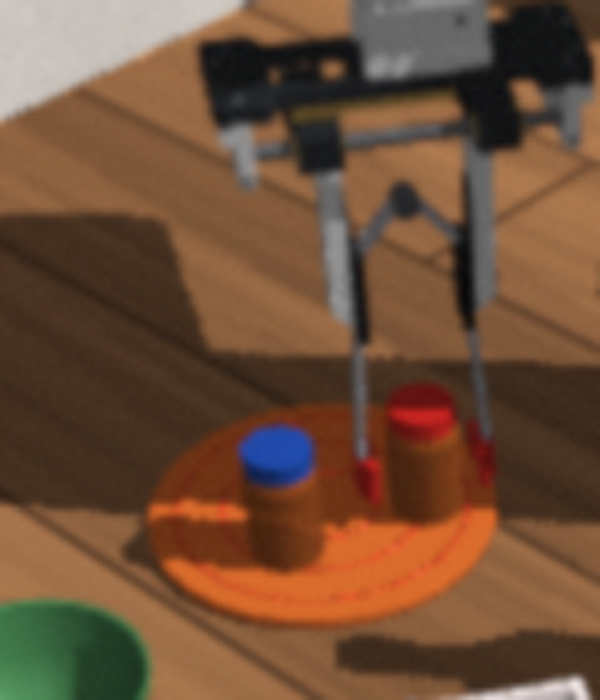

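Emit:
{"api": "step_arm", "payload": {"motion": [[[-0.01,0,0,0,0,0],[-0.025,0,0,0,0,0],[-0.04,0,0,0,0,0],[-0.04,0,0,0,0,0],[-0.03,0,0,0,0,0],[-0.015,0,0,0,0,0]]]}}

```text
time_s: 16.65
ee_pos: [0.4413, -0.222, 0.296]
eef_rot: [1.641, 1.568, -0.539]
force: [-0.4, 0.1, -2.3]
grip_width: 0.0595
```

```bash
python3 - <<'E'
from h import *
goto((.57,.03,.293),-34.8)
R=toolR(); print((np.array((.4508,.2274,.293))-np.array((.57,.03,.293)))@R)
snap('top','t9.png'); crop('t9.png','c13.png',410,240,530,360,5)
snap('scene','s9.png'); 
E
```

```text
t 16.65 tcp [ 0.4413 -0.222   0.296 ] w 0.0595 F [-0.4  0.1 -2.3] M [-0.06  0.13  0.01]
x [ 0.0021 -0.0012 -1.    ] yawy -34.90 q [-0.54  0.12  1.53  0.    1.49  0.07]
turn about tool x by -0.1
level fix rotvec (tool) deg [ 0.   -0.01 -0.14]
shift tool [ 0.0029 -0.0381 -0.2804] norm 0.283
[-0.00048877 -0.21070237 -0.0936999 ]
```

View pics/s9.png

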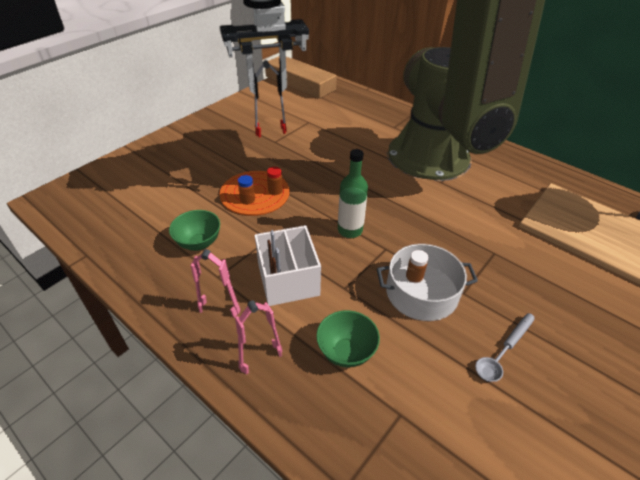

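The red jar stands on the trivet at (275,182) and the white one is still in the pot at (418,265). Now I'll go back for the white jar.

Emit:
{"api": "step_arm", "payload": {"motion": [[[0,-0.003,-0.02,0,0,0],[0,-0.005,-0.04,0,0,0],[0,-0.007,-0.05,0,0,0],[0,-0.007,-0.05,0,0,0],[0,-0.007,-0.05,0,0,0],[0,-0.006,-0.045,0,0,0],[0,-0.014,-0.029,0,0,0],[0,-0.03,-0.014,0,0,0],[0,-0.045,-0.02,0,0,0],[0,-0.045,-0.02,0,0,0],[0,-0.04,-0.018,0,0,0],[0,-0.025,-0.011,0,0,0]]]}}

```text
time_s: 18.25
ee_pos: [0.4578, 0.2144, 0.2926]
eef_rot: [-0.647, 1.569, -2.826]
force: [0.1, -0.6, -2.1]
grip_width: 0.0592
```

```bash
python3 - <<'E'
from h import *
goto((.4508,.2274,.130),-34.8)
E
```

```text
t 18.25 tcp [0.4578 0.2144 0.2926] w 0.0592 F [ 0.1 -0.6 -2.1] M [-0.07  0.08  0.01]
x [-1.9e-03 -6.0e-04 -1.0e+00] yawy -34.83 q [0.37 0.15 1.51 0.   1.49 0.97]
turn about tool x by -0.03
level fix rotvec (tool) deg [0.   0.09 0.07]
shift tool [ 0.1626 -0.013  -0.007 ] norm 0.163
```

Emit:
{"api": "step_arm", "payload": {"motion": [[[0.02,-0.012,-0.007,0,0,0],[0.03,0,0,0,0,0],[0.01,0,0,0,0,0],[0,0,0,0,0,0]]]}}

```text
time_s: 18.75
ee_pos: [0.4532, 0.2254, 0.2334]
eef_rot: [-0.57, 1.569, -2.75]
force: [-0.4, 0.4, -0.8]
grip_width: 0.0594
```

```bash
python3 - <<'E'
from h import *
goto((.4508,.2274,.130),-34.8)
snap('scene','s10.png'); s=load('s10.png'); o=get_obs(); p=o['ee_pos']
print(proj(s,(p[0],p[1],p[2]-.0955)))
for z in (.0955,): 
  for a in (.038,-.038): print(proj(s,p+toolR(o)@np.array([z,a,0])))
crop('s10.png','c14.png',380,160,480,310,5)
E
```

```text
t 18.75 tcp [0.4532 0.2254 0.2334] w 0.0594 F [-0.4  0.4 -0.8] M [-0.06  0.09 -0.05]
x [-1.4e-03 -6.0e-04 -1.0e+00] yawy -34.91 q [ 0.39  0.18  1.6  -0.    1.36  1.  ]
turn about tool x by -0.11
level fix rotvec (tool) deg [0.   0.07 0.05]
shift tool [ 0.1034 -0.0031 -0.0004] norm 0.103
[423.87194524 233.60527863]
[406.68263971 236.74493231]
[440.74917285 230.52319546]
```

View pics/c14.png

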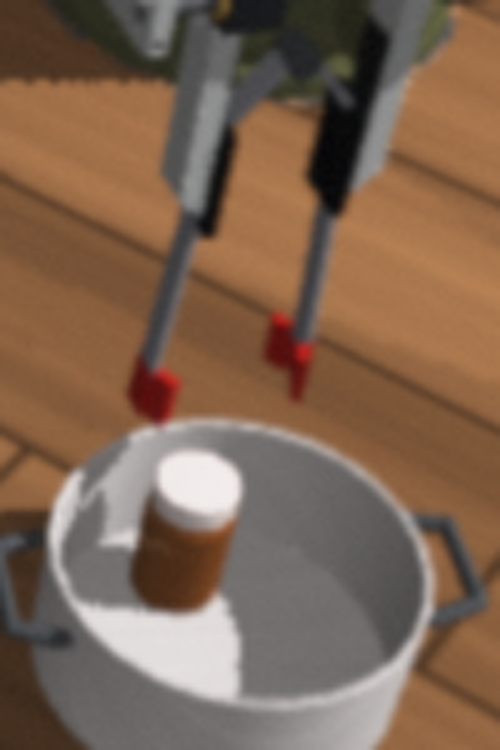

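Emit:
{"api": "step_arm", "payload": {"motion": [[[0.01,-0.003,-0.0004,-0.1,0,0],[0.025,0,0,0,0,0],[0.025,0,0,0,0,0],[0.02,0,0,0,0,0],[0.015,0,0,0,0,0],[0.008,0,0,0,0,0],[0,0,0,0,0,0]]]}}

```text
time_s: 19.68
ee_pos: [0.4511, 0.2276, 0.1309]
eef_rot: [-0.667, 1.571, -2.845]
force: [-0.9, -0.1, -1.0]
grip_width: 0.059
```

```bash
python3 - <<'E'
from h import *
goto((.4508,.2274,.130),-34.8)
snap('scene','s11.png')
crop('s11.png','c15.png',370,200,470,320,6)
E
```

```text
t 19.68 tcp [0.4511 0.2276 0.1309] w 0.0590 F [-0.9 -0.1 -1. ] M [-0.08  0.1   0.01]
x [-2.e-04 -1.e-04 -1.e+00] yawy -34.80 q [0.39 0.28 1.73 0.   1.13 1.  ]
turn about tool x by -0.0
level fix rotvec (tool) deg [-0.    0.01  0.01]
shift tool [ 0.0009 -0.0001  0.0004] norm 0.001
```

View pics/c15.png

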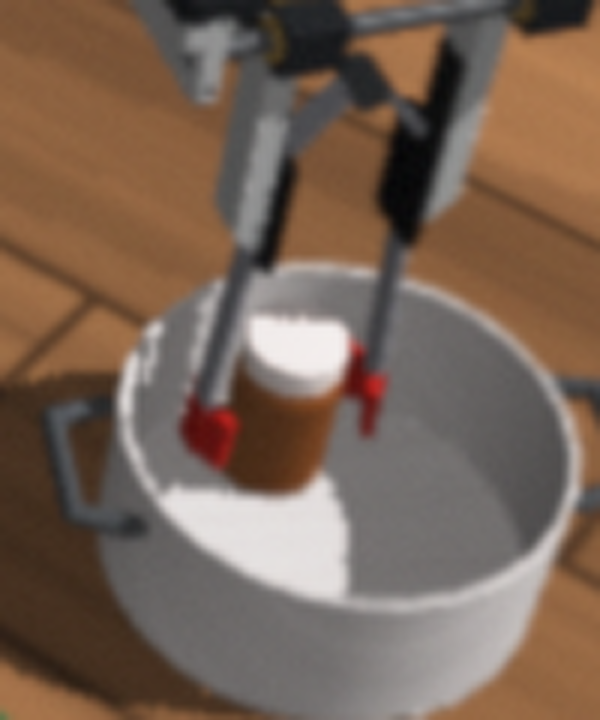

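The tongs straddle the white jar at crop (285,420), so I'll close and lift.

Emit:
{"api": "step_arm", "payload": {"motion": [[[0,0,0,0,0,0],[0,0,0,0,0,0],[0,0,0,0,0,0],[0,0,0,0,0,0],[0,0,0,0,0,0],[0,0,0,0,0,0],[0,0,0,0,0,0]]], "fingers": 0.04, "squeeze": 50}}

```text
time_s: 20.6
ee_pos: [0.4514, 0.2278, 0.1314]
eef_rot: [2.683, 1.57, 0.505]
force: [-1.1, 1.0, 4.9]
grip_width: 0.0542
```

Emit:
{"api": "step_arm", "payload": {"motion": [[[-0.003,0,0,0,0,0],[-0.007,0,0,0,0,0],[-0.01,0,0,0,0,0],[-0.01,0,0,0,0,0],[0,0,0,0,0,0]]]}}

```text
time_s: 21.22
ee_pos: [0.4515, 0.2278, 0.1619]
eef_rot: [2.557, 1.569, 0.379]
force: [0.7, -1.2, -3.8]
grip_width: 0.0547
```

```bash
python3 - <<'E'
from h import *
st()
snap('scene','s12.png')
crop('s12.png','c16.png',370,200,470,320,6)
E
```

```text
t 21.23 tcp [0.4515 0.2278 0.1619] w 0.0547 F [ 0.7 -1.2 -3.8] M [-0.05  0.11 -0.02]
x [ 1.6e-03  6.0e-04 -1.0e+00] yawy -34.80 q [ 0.39  0.24  1.7  -0.    1.2   1.  ]
```

View pics/c16.png

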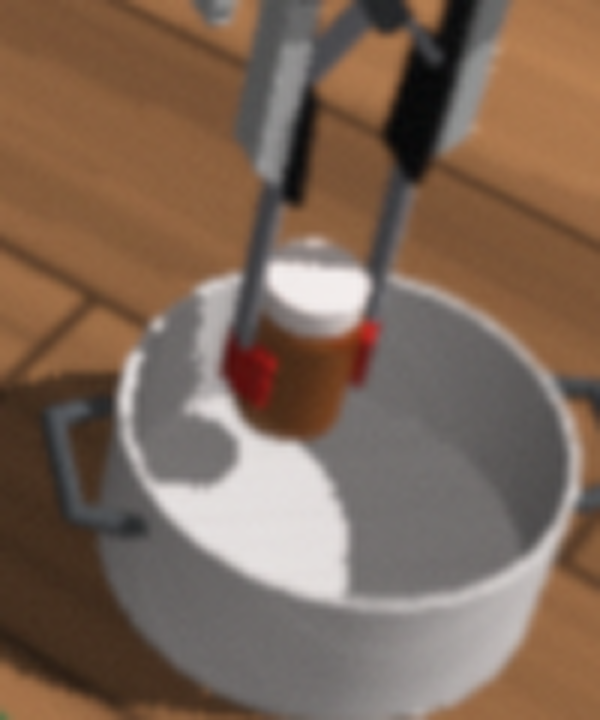

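Emit:
{"api": "step_arm", "payload": {"motion": [[[-0.015,0,0,0,0,0],[-0.03,0,0,0,0,0],[-0.035,0,0,0,0,0],[-0.035,0,0,0,0,0],[-0.025,0,0,0,0,0],[-0.01,0,0,0,0,0]]]}}

```text
time_s: 22.02
ee_pos: [0.4513, 0.2277, 0.3128]
eef_rot: [2.586, 1.569, 0.408]
force: [-0.6, 0.3, -3.4]
grip_width: 0.0544
```

```bash
python3 - <<'E'
from h import *
goto((.57,.03,.312),-34.8)
R=toolR(); print((np.array((.464,-.3156,.16))-np.array((.57,.03,.312)))@R)
E
```

```text
t 22.02 tcp [0.4513 0.2277 0.3128] w 0.0544 F [-0.6  0.3 -3.4] M [-0.08  0.12 -0.01]
x [ 2.e-03  9.e-04 -1.e+00] yawy -34.80 q [0.39 0.14 1.47 0.   1.53 1.  ]
turn about tool x by -0.0
level fix rotvec (tool) deg [ 0.   -0.11 -0.07]
shift tool [0.0008 0.2103 0.0946] norm 0.231
[0.15148472 0.11003384 0.34456392]
```

Emit:
{"api": "step_arm", "payload": {"motion": [[[0,0.02,0.009,0,0,0],[0,0.035,0.016,0,0,0],[0,0.045,0.02,0,0,0],[0,0.045,0.02,0,0,0],[0,0.04,0.018,0,0,0],[0,0.025,0.012,0,0,0],[0,0.0064,0.025,0,0,0],[0,0.0128,0.04,0,0,0],[0,0.016,0.05,0,0,0],[0,0.016,0.05,0,0,0],[0,0.016,0.05,0,0,0],[0,0.014,0.045,0,0,0]]]}}

```text
time_s: 23.52
ee_pos: [0.4866, -0.2316, 0.3104]
eef_rot: [-1.437, 1.57, 2.668]
force: [0.1, -0.1, -2.1]
grip_width: 0.0545
```

```bash
python3 - <<'E'
from h import *
goto((.464,-.3156,.162),-34.8)
E
```

```text
t 23.52 tcp [ 0.4866 -0.2316  0.3104] w 0.0545 F [ 0.1 -0.1 -2.1] M [-0.1   0.07 -0.02]
x [-1.e-03  5.e-04 -1.e+00] yawy -34.82 q [-0.51  0.22  1.38 -0.    1.54  0.1 ]
turn about tool x by -0.02
level fix rotvec (tool) deg [-0.    0.01  0.06]
shift tool [0.1484 0.0295 0.0819] norm 0.172
```

Emit:
{"api": "step_arm", "payload": {"motion": [[[0,0.012,0.035,0,0,0],[0,0.01,0.028,0,0,0],[0,0.0065,0.0165,0,0,0],[0.02,0,0,0,0,0],[0.035,0,0,0,0,0],[0.04,0,0,0,0,0],[0.03,0,0,0,0,0],[0.02,0,0,0,0,0],[0.003,0,0,0,0,0],[0,0,0,0,0,0]]]}}

```text
time_s: 24.78
ee_pos: [0.466, -0.3116, 0.1636]
eef_rot: [1.584, 1.57, -0.594]
force: [0.3, -0.1, -1.9]
grip_width: 0.0542
```

```bash
python3 - <<'E'
from h import *
goto((.464,-.3156,.138),-34.8)
snap('scene','s13.png')
crop('s13.png','c17.png',190,90,310,230,5)
E
```

```text
t 24.77 tcp [ 0.466  -0.3116  0.1636] w 0.0542 F [ 0.3 -0.1 -1.9] M [-0.01  0.1  -0.03]
x [ 4.e-04 -3.e-04 -1.e+00] yawy -34.78 q [-0.65  0.36  1.54  0.    1.24 -0.05]
turn about tool x by 0.02
level fix rotvec (tool) deg [-0.   -0.   -0.03]
shift tool [0.0256 0.0007 0.0044] norm 0.026
```

View pics/c17.png

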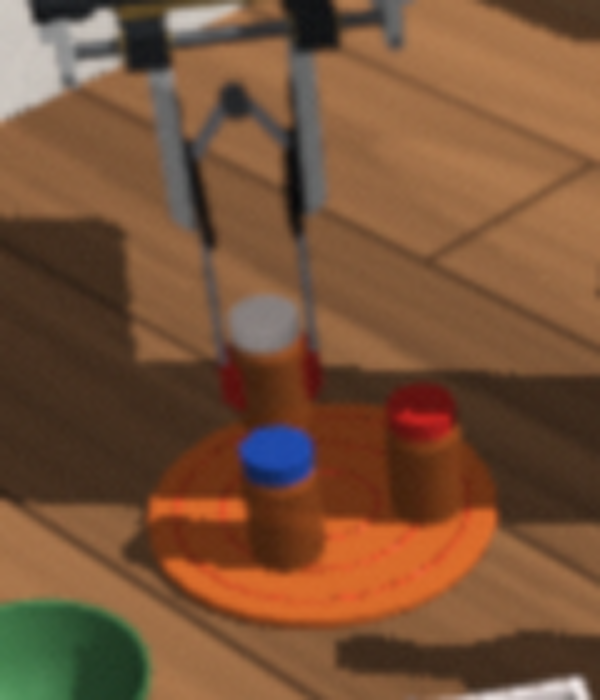

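Emit:
{"api": "step_arm", "payload": {"motion": [[[0.01,0.0005,0.004,0,0,0],[0.008,0,0,0,0,0],[0.005,0,0,0,0,0],[0.0025,0,0,0,0,0],[0.001,0,0,0,0,0],[0,0,0,0,0,0]]]}}

```text
time_s: 25.58
ee_pos: [0.4638, -0.3152, 0.1366]
eef_rot: [1.386, 1.571, -0.792]
force: [0.4, -0.1, -2.1]
grip_width: 0.0549
```

Emit:
{"api": "step_arm", "payload": {"motion": [[[0.0005,0,0,0,0,0],[0.0005,0,0,0,0,0],[0,0,0,0,0,0]]]}}

```text
time_s: 25.95
ee_pos: [0.4638, -0.3152, 0.1356]
eef_rot: [1.333, 1.571, -0.845]
force: [-0.6, -0.3, -1.7]
grip_width: 0.0544
```

Emit:
{"api": "step_arm", "payload": {"motion": [[[0.0005,0,0,0,0,0],[0.0003,0,0,0,0,0],[0,0,0,0,0,0]]]}}

```text
time_s: 26.32
ee_pos: [0.4639, -0.3153, 0.1352]
eef_rot: [1.484, 1.57, -0.694]
force: [-1.2, 1.4, 4.0]
grip_width: 0.0545
```

Contact: the vertical force rose from −1.7 to +4.0 N. I'll release the jar.

Emit:
{"api": "step_arm", "payload": {"motion": [[[0,0,0,0,0,0],[0,0,0,0,0,0],[0,0,0,0,0,0],[0,0,0,0,0,0],[0,0,0,0,0,0]]], "fingers": 0.059, "squeeze": 20}}

```text
time_s: 26.95
ee_pos: [0.4638, -0.3152, 0.1346]
eef_rot: [1.605, 1.571, -0.573]
force: [0.2, -0.4, -1.3]
grip_width: 0.0589
```

```bash
python3 - <<'E'
from h import *
st()
snap('scene','s14.png')
crop('s14.png','c18.png',190,90,310,230,5)
E
```

```text
t 26.95 tcp [ 0.4638 -0.3152  0.1346] w 0.0589 F [ 0.2 -0.4 -1.3] M [-0.05  0.12 -0.05]
x [ 0. -0. -1.] yawy -34.80 q [-0.66  0.39  1.57  0.    1.18 -0.05]
```

View pics/c18.png

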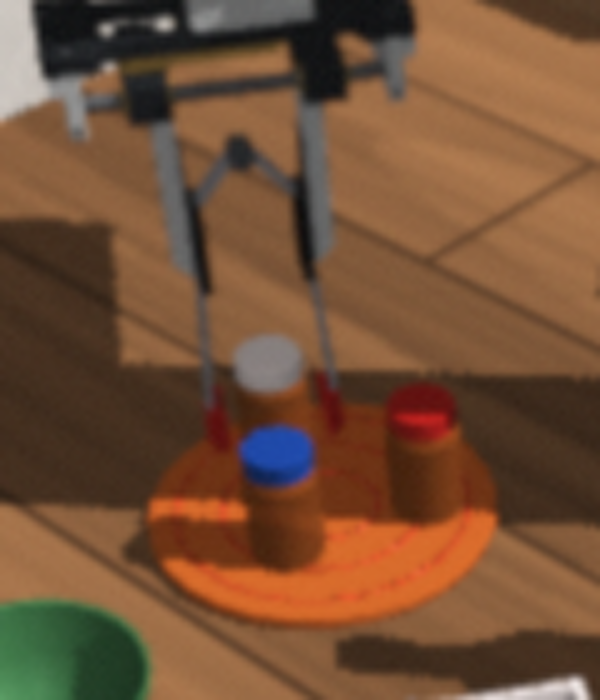

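Emit:
{"api": "step_arm", "payload": {"motion": [[[-0.01,0,0,0,0,0],[-0.025,0,0,0,0,0],[-0.04,0,0,0,0,0],[-0.04,0,0,0,0,0],[-0.03,0,0,0,0,0],[-0.015,0,0,0,0,0]]]}}

```text
time_s: 27.75
ee_pos: [0.4639, -0.3153, 0.2968]
eef_rot: [1.519, 1.568, -0.659]
force: [0.6, -1.1, -2.0]
grip_width: 0.0592
```

```bash
python3 - <<'E'
from h import *
goto((.6155,.0349,.296))
goto((.6155,.0349,.296),55.3)
E
```

```text
t 27.75 tcp [ 0.4639 -0.3153  0.2968] w 0.0592 F [ 0.6 -1.1 -2. ] M [-0.06  0.14  0.02]
x [ 0.002  -0.0016 -1.    ] yawy -34.80 q [-0.66  0.27  1.35  0.    1.52 -0.05]
shift tool [ 0.0006 -0.0754 -0.3741] norm 0.382
t 27.75 tcp [ 0.4639 -0.3153  0.2968] w 0.0592 F [ 0.6 -1.1 -2. ] M [-0.06  0.14  0.02]
x [ 0.002  -0.0016 -1.    ] yawy -34.80 q [-0.66  0.27  1.35  0.    1.52 -0.05]
turn about tool x by 89.9
level fix rotvec (tool) deg [ 0.   -0.15 -0.01]
shift tool [ 0.0006 -0.3742  0.0748] norm 0.382
```

Emit:
{"api": "step_arm", "payload": {"motion": [[[0,-0.004,-0.02,0,0,0],[0,-0.008,-0.04,0,0,0],[0,-0.01,-0.05,0,0,0],[0,-0.01,-0.05,0,0,0],[0,-0.01,-0.05,0,0,0],[0,-0.01,-0.05,0,0,0],[0,-0.009,-0.045,0,0,0],[0,-0.007,-0.035,0,0,0],[0,-0.005,-0.022,0,0,0],[0,-0.0024,-0.0121,0,0,0],[0,0,0,-10,0,0],[0,0,0,-10,0,0]]]}}

```text
time_s: 29.25
ee_pos: [0.6153, 0.0346, 0.2944]
eef_rot: [-1.043, 1.57, -2.867]
force: [-0.4, -0.0, -1.9]
grip_width: 0.0591
```

Emit:
{"api": "step_arm", "payload": {"motion": [[[0,0,0,-10,0,0],[0,0,0,-10,0,0],[0,0,0,-10,0,0],[0,0,0,-10,0,0],[0,0,0,-10,0,0],[0,0,0,-10,0,0],[0,0,0,-10,0,0],[0,0,0,0,0,0],[0,0,0,0,0,0]]]}}

```text
time_s: 30.38
ee_pos: [0.6153, 0.0347, 0.2946]
eef_rot: [-2.277, 1.571, -2.889]
force: [0.2, -0.1, -1.0]
grip_width: 0.0594
```

```bash
python3 - <<'E'
from h import *
goto((.6155,.0349,.22),55.3)
snap('scene','s15.png'); snap('top','t15.png'); s=load('s15.png')
o=get_obs(); print(proj(s,o['ee_pos']-np.array([0,0,.0955])))
crop('s15.png','c19.png',240,100,360,300,4); crop('t15.png','c20.png',410,240,530,360,5)
E
```

```text
t 30.38 tcp [0.6153 0.0347 0.2946] w 0.0594 F [ 0.2 -0.1 -1. ] M [-0.05  0.05 -0.02]
x [-1.e-04 -0.e+00 -1.e+00] yawy 54.94 q [-0.    0.41  1.17 -0.    1.56 -0.96]
turn about tool x by -0.36
level fix rotvec (tool) deg [-0.   -0.    0.01]
shift tool [0.0746 0.0003 0.0001] norm 0.075
[301.27604717 210.05743137]
```

View pics/c19.png

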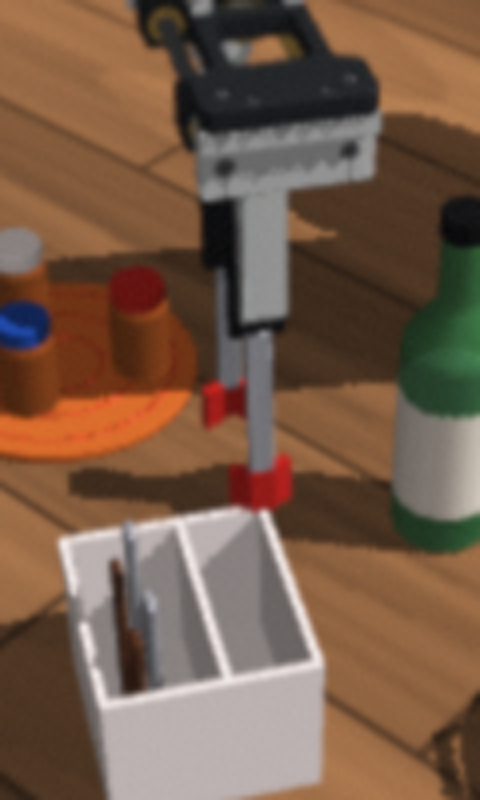

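View pics/c20.png

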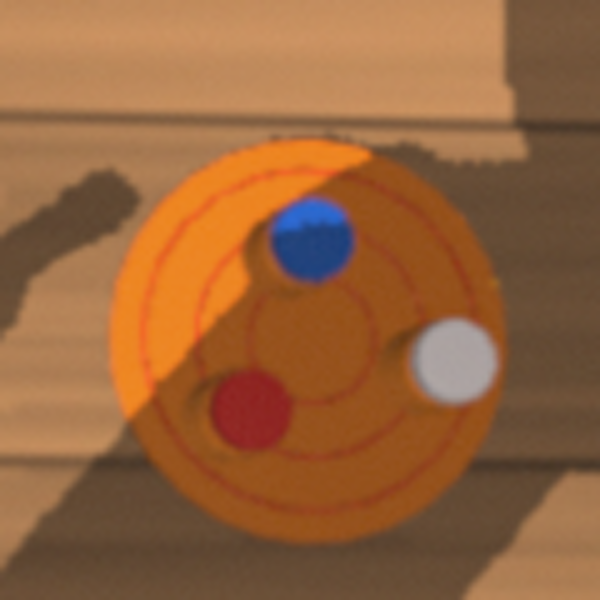

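```bash
python3 - <<'E'
from h import *
t=load('t15.png'); C=np.array([.4762,-.2636])
for n,(a,b) in dict(white=(455,361),red=(251,410),blue=(312,240)).items():
    p=atz(t,*px(a,b,410,240,5),.076)[:2]; print(n,p.round(4),np.linalg.norm(p-C).round(4))
E
```

```text
white [ 0.4615 -0.3135] 0.0521
red [ 0.4388 -0.2203] 0.0572
blue [ 0.5149 -0.2489] 0.0414
```

Emit:
{"api": "step_arm", "payload": {"motion": [[[0.02,0,0,-0.3,0,0],[0.03,0,0,0,0,0],[0.03,0,0,0,0,0],[0.02,0,0,0,0,0],[0.01,0,0,0,0,0],[0,0,0,0,0,0]]]}}

```text
time_s: 31.22
ee_pos: [0.6153, 0.035, 0.1845]
eef_rot: [-2.496, 1.57, -3.099]
force: [-0.1, 0.5, -0.2]
grip_width: 0.0596
```

```bash
python3 - <<'E'
from h import *
goto((.6155,.0349,.115),55.3)
snap('scene','s16.png'); 
crop('s16.png','c21.png',240,140,340,300,5)
E
```

```text
t 31.23 tcp [0.6153 0.035  0.1845] w 0.0596 F [-0.1  0.5 -0.2] M [-0.05  0.05 -0.01]
x [-5.e-04 -0.e+00 -1.e+00] yawy 55.45 q [-0.    0.46  1.34 -0.    1.33 -0.97]
turn about tool x by 0.15
level fix rotvec (tool) deg [ 0.   -0.02  0.02]
shift tool [0.0695 0.     0.0002] norm 0.07
```

View pics/c21.png

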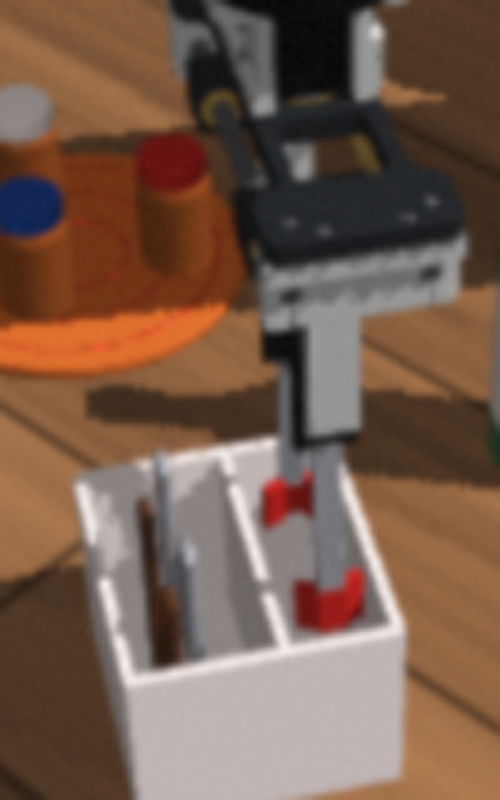

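Both jaws are inside the compartment, with space between the divider at crop x≈275 and the outer wall. The jars sit 52 and 57 mm from the trivet centre, inside the 75 mm limit. I'll lower the tongs to the floor.

Emit:
{"api": "step_arm", "payload": {"motion": [[[0.015,0,0,0,0,0],[0.02,0,0,0,0,0],[0.015,0,0,0,0,0],[0.01,0,0,0,0,0],[0.006,0,0,0,0,0],[0.003,0,0,0,0,0],[0,0,0,0,0,0]]]}}

```text
time_s: 32.15
ee_pos: [0.6155, 0.0351, 0.1159]
eef_rot: [0.579, 1.57, -0.023]
force: [0.1, 0.9, -1.8]
grip_width: 0.059
```

Emit:
{"api": "step_arm", "payload": {"motion": [[[0.0007,0,0,0,0,0],[0.0007,0,0,0,0,0],[0,0,0,0,0,0]]]}}

```text
time_s: 32.52
ee_pos: [0.6154, 0.035, 0.1143]
eef_rot: [0.808, 1.571, 0.206]
force: [-0.4, -0.5, -0.9]
grip_width: 0.0589
```

Emit:
{"api": "step_arm", "payload": {"motion": [[[0.0006,0,0,0,0,0],[0.0006,0,0,0,0,0],[0,0,0,0,0,0]]]}}

```text
time_s: 32.9
ee_pos: [0.6154, 0.0351, 0.113]
eef_rot: [-2.676, 1.571, 3.005]
force: [-0.2, -0.1, -2.6]
grip_width: 0.0594
```

Emit:
{"api": "step_arm", "payload": {"motion": [[[0.0004,0,0,0,0,0],[0.0004,0,0,0,0,0],[0,0,0,0,0,0]]]}}

```text
time_s: 33.28
ee_pos: [0.6155, 0.035, 0.1125]
eef_rot: [0.371, 1.57, -0.231]
force: [-0.3, -0.5, 2.3]
grip_width: 0.0591
```

Emit:
{"api": "step_arm", "payload": {"motion": [[[0,0,0,0,0,0],[0,0,0,0,0,0],[0,0,0,0,0,0],[0,0,0,0,0,0],[0,0,0,0,0,0],[0,0,0,0,0,0],[0,0,0,0,0,0]]], "fingers": 0.094}}

```text
time_s: 34.15
ee_pos: [0.6154, 0.035, 0.1123]
eef_rot: [0.199, 1.571, -0.403]
force: [0.4, -0.0, -0.2]
grip_width: 0.0936
```

```bash
python3 - <<'E'
from h import *
st()
snap('scene','s17.png'); 
crop('s17.png','c22.png',240,140,340,300,5)
E
```

```text
t 34.15 tcp [0.6154 0.035  0.1123] w 0.0936 F [ 0.4 -0.  -0.2] M [-0.04  0.    0.05]
x [ 0. -0. -1.] yawy 55.50 q [-0.    0.53  1.42 -0.    1.19 -0.97]
```

View pics/c22.png

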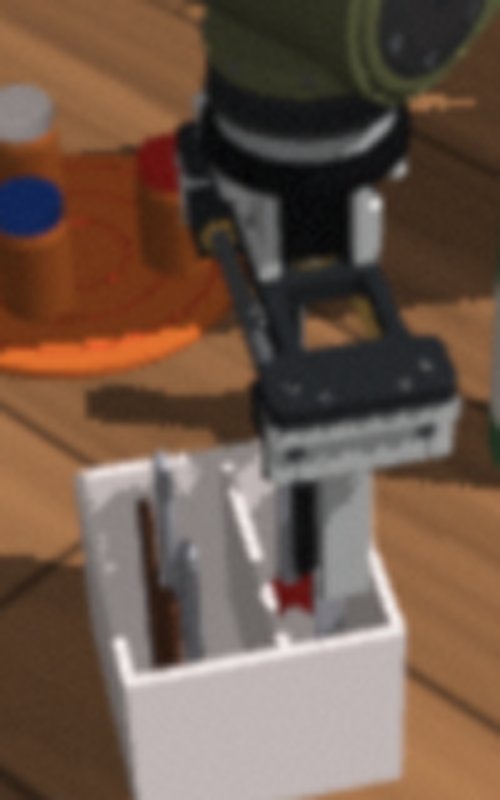

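Emit:
{"api": "step_arm", "payload": {"motion": [[[-0.008,0,0,0,0,0],[-0.02,0,0,0,0,0],[-0.03,0,0,0,0,0],[-0.04,0,0,0,0,0],[-0.04,0,0,0,0,0],[-0.04,0,0,0,0,0],[-0.03,0,0,0,0,0],[-0.01,0,0,0,0,0],[0,0,0,0,0,0]]]}}

```text
time_s: 35.33
ee_pos: [0.6154, 0.0351, 0.33]
eef_rot: [0.22, 1.571, -0.382]
force: [-0.5, 1.0, -1.0]
grip_width: 0.094
```

Emit:
{"api": "step_arm", "payload": {"motion": [[[0,0.01,-0.03,0,0,0],[0,0.01,-0.05,0,0,0],[0,0.01,-0.05,0,0,0],[0,0.01,-0.05,0,0,0],[0,0.01,-0.05,0,0,0],[0,0.01,-0.04,0,0,0],[0,0.01,-0.02,0,0,0],[0,0,0,0,0,0],[0,0,0,0,0,0]]]}}

```text
time_s: 36.45
ee_pos: [0.4162, 0.2565, 0.3294]
eef_rot: [-1.95, 1.569, -2.552]
force: [0.5, 0.9, 0.3]
grip_width: 0.0942
```

```bash
python3 - <<'E'
from h import *
st()
snap('scene','s18.png'); snap('top','t18.png')
E
```

```text
t 36.45 tcp [0.4162 0.2565 0.3294] w 0.0942 F [0.5 0.9 0.3] M [-0.02  0.02 -0.02]
x [-1.1e-03 -7.0e-04 -1.0e+00] yawy 55.49 q [ 0.48  0.1   1.48 -0.    1.57 -0.49]
```

View pics/s18.png

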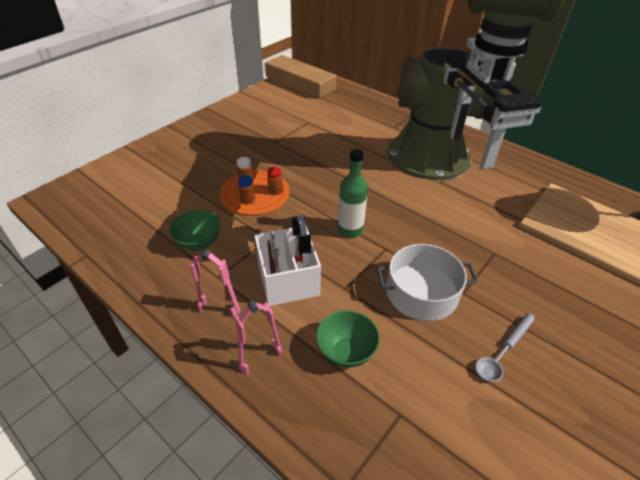

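View pics/t18.png

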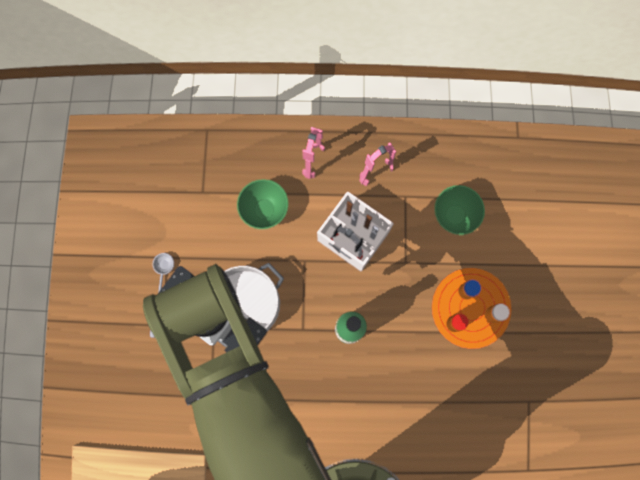

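All three jars stand on the trivet, at top pixels (472,288), (459,323) and (500,312). The pot is empty and hasn't moved, and the bottle, bowls and spoon are where they were. The tongs are in the caddy at scene (300,240); I'll look at them enlarged before handing in.

```bash
python3 - <<'E'
from h import *
a=cv2.imread('pics/s18.png'); b=cv2.imread('pics/scene0.png'); t=cv2.imread('pics/t18.png')
k=lambda i,x,y,n:cv2.resize(i[y:y+n,x:x+n],(400,400),interpolation=cv2.INTER_CUBIC)
cv2.imwrite('pics/c23.png',np.hstack([k(a,240,205,100),k(t,305,180,100)]))
E
```

```text
(no output)
```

View pics/c23.png

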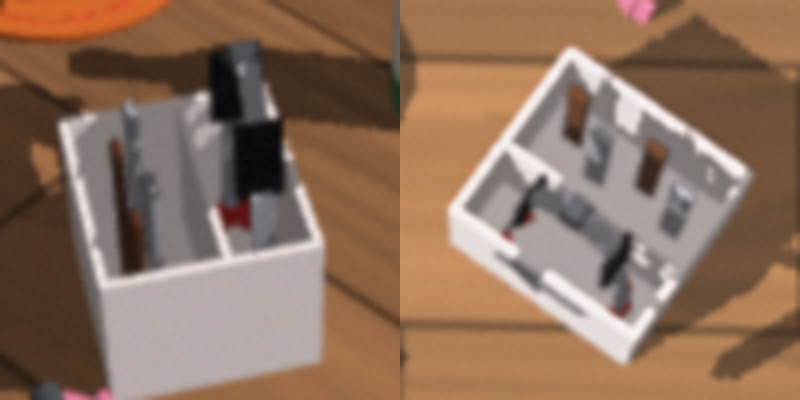

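The tongs stand upright in their compartment, just as at the start, and the gripper is well away from them. I'll hand in.

```bash
python3 -c "
from h import *
print(ticket.hand_in())"
```

```text
the job is handed in; nothing more can be done
None
```

I used the tongs to lift the red jar and then the white jar out of the pot and stand both on the trivet. I then stood the tongs back in their caddy compartment, let go and handed in. The whole job took about 36.5 s of the 72 s allowed.

**Jars:** The last measurements put the red jar 57 mm and the white jar 52 mm from the trivet centre; a jar is wholly on it within 75 mm. Each was lowered in sub-millimetre steps until the force showed contact, with at most 4 N upward, and the robot itself touched no jar.

**Other objects:** The blue jar stayed at its start position to within a millimetre. By eye, the pot, bottle, bowls and spoon were where they began. In the last top view the arm covered part of the pot and spoon, but the scene view shows both in place.

**Tongs:** The last pictures show them standing upright and open in their compartment, with the gripper well clear.

**Disagreements:** A fingertip check in the scene camera was about 3 pixels off its projected position before the first grasp. The two cameras agreed with each other, so I did not correct for it, and the grasp came out centred. In the last top view, red and white measured 2–3 mm from where the arm released them, about what the camera calibration allows.

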